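Tuck the wrapping tray under the tilt-out bin

TASK

First push the tilted-out blue bin fully shut, then lift the glass jar off the green tray and stand it on the cork coaster. Then slide the tray, with its two silver markers still in it, straight into the space under the bin unit until the tray's front wall is flush with the unit's front and only the black handle sticks out. Do not ram or wedge the tray or jar against the unit or its underside, do not tip the jar over, and leave the tape gun, highlighter and mug where they are.

Things in the scene. Friction and masses are not known exactly. Their poses are not given: they have to be found in the camera images.
- unit: Light wooden bin unit, fixed, 140 deep x 324 wide x 184 high. Origin: middle of its front face at counter level; x points into the unit (away from the robot side), y to its left, z up. Below is an open bay 300 wide between two 12 thick side panels, with the underside of its ceiling 50 above the counter; nothing stops a tray at the back. The bin is hinged above the bay at the front.
- bin (a joint): Tilt of the blue plastic bin, rad: 0 = shut (its panel flush with the unit's front), up to 0.65 = tipped out towards the robot. Hinge line along the unit's y, 2 behind the front face and 67 above the counter; the panel is 100 tall and 290 wide. It stays where left; 2 to 5 N against its lip or panel from the front shuts it, against a stop.
- bin_lip (a point): Middle of the front edge of the lip along the top of the bin's panel. The lip is 140 wide, 8 thick and sticks out 12 in front of the panel; the point is 96 above the hinge line along the panel.
- tray_front (a point): Middle of the outer face of the front wall of the green tray, 13 above its underside. x points from the front to the back of the tray, y to its left, z up. The tray is 120 deep (x) x 180 wide x 26 high (350 g, loose on the counter, easily pushed), walls and floor 4 thick; a 20 high divider 76 to 80 behind this point separates the jar's compartment (front) from the markers' (back).
- tray_handle (a point): Middle of the cross bar of the tray's black U-shaped handle, 60 in front of tray_front and 14 above the tray's underside. The bar is round, 12 thick, 120 long along the tray's y, with two arms back to the tray wall. Same axes as tray_front.
- jar_center (a point): Centre of the clear glass jar with red twist cap, half-way up: 54 diameter, 90 tall, z up, about 200 g. It stands on the tray's floor and is too tall for the bay.
- coaster_top (a point): Centre of the top of the round cork coaster, 100 diameter, 5 thick, fixed to the counter at the left or right.
- marker0_center (a point): Centre of a silver marker, 140 long, 15 thick, lying across the back compartment of the tray; x along it.
- marker1_center (a point): Centre of the other silver marker, same size, beside it.
- tape_gun_center (a point): Middle of the chrome tape gun lying on the counter, 210 long (x) x 80 wide x 60 high; bystander.
- highlighter_center (a point): Centre of the orange highlighter, 120 long (x), 26 wide, 18 high; bystander.
- mug_center (a point): Centre of the blue mug, 80 diameter, 95 high, handle towards its +y; bystander.
Mind the look-alikes: they are no part of the job. What is shaped like the part that bears marker1_center but pink or red is not meant.

How it is judged:
By the outcome, as a careful person would: the job done as asked, in the order asked, and still so for the second after the job is handed in, with the robot touching nothing.
It also fails if it takes over 64 s, if anything falls off the work surface, if the arm or the gripper's body presses on something with over 40 N, if the wrist force passes 120 N, or if a joint passes its speed limit or range.

ROBOT

A 6-joint arm with a two-finger parallel gripper is mounted at the origin on the work surface. World frame = base frame: x ahead of the robot, y to its left, z up, the work surface at z = 0. Lengths are in m, angles in rad, forces in N, time in s.
With the tool pointing down it reaches from about 0.375 to 0.975 m from the base axis. Payload 3.8 kg.
Tool frame: the origin (TCP) lies on the centre line of the jaws, within the pads' length; the fingertips stand 22 mm ahead of it and the grasp point (between the pads) lies 3 mm ahead of it; x points along the fingers, y is the direction in which the jaws open and shut, and the axes are right-handed (so a half turn about x gives the same grasp; the last joint's range is limited). The gripper opens to 85 mm and grips with 20 to 120 N. Pads are 22 mm wide; open, the fingers measure 114 mm over their backs; the gripper's body (76 mm by 85 mm) begins 54 mm behind the grasp point. The pads swing forward as they close: fully open they stand 13 mm farther back than shut.
Start: joints at [1.125, 0.264, 1.604, -0, 1.274, -0.037], TCP at [0.268, 0.619, 0.222] pointing down, gripper open.
Joint ranges: [-2.63, 2.63], [-0.94, 2.18], [0.31, 2.57], [-1.31, 4.45], [0, 2.66], [-2.55, 2.55]. Speed limits (rad/s): [2.57, 2.57, 3.14, 3.14, 3.14, 3.14].

INTERFACE

Orientations are given as a rotation vector (axis times angle).
In Python, from workcell import monitor, eyes, finish_job gives the robot as it stands. The module is installed in compiled form; this text tells all that it offers.
- The arm moves only by the tool play_rows, never from a script. Its argument "deltas" is a list of rows, each an object of numbers: "wx", "wy", "wz": the turn, a rotation vector about the world's x, y, z in degrees; "x", "y", "z": the shift along the world's x, y, z in mm; "fingers": the closure, from -1 (fully open) to 1 (shut), so that 0 is half open. A call has 1 to 20 rows; each row is the pose to reach, as a shift and turn from the pose commanded when the call began; what a row does not reach only later rows make up. A row lasts 1/8 s, in which the tool goes at most 62.5 mm and 10.7 degrees, less where a joint would pass 70% of its speed; a pose out of reach is approached as far as the arm can. A call with a gripper value outside its range is refused whole. The fingers move at their own pace and stop on an object; "grip_force" is the grip in N (left out, the last holds). Time passes only in rows, so rows that repeat a pose let the fingers close. It gives the time, the measured TCP pose, the force and the opening at its end, in the units of the state.
- monitor.read_state(): the state, without advancing time (a new reading comes with each control period).
- eyes.read_camera(name): name is "scene" or "top"; returns a dict with "frame" (480x640x3 uint8, red, green, blue), "depth" (480x640 float32, m along the optical axis (not along the pixel's ray), 0 where there is no reading), "K" (3x3 intrinsics, pixels), "view" (4x4, takes a point from world to camera coordinates). Camera axes: x right, y down, z forward; pixel columns grow to the right and rows downward; lengths in m; the calibration is good to about 2 mm. A picture is of the moment at which its call begins.
- finish_job(): hands the job in, once; it reports no verdict.
The state is a dict: "time": time; "q": joint angles; "joint_vel": joint speeds; "joint_torque": joint torques, N m; "tool_pos": TCP position; "tcp_rot": TCP orientation; "wrist_force": force on the tool from outside, world axes, zero at the start; "torque": the same for the moment, N m; "width": opening from 0.0 (shut) to 1.0 (fully open).
Only numpy, scipy, OpenCV 4.12 (cv2) and the standard library are available. Lean on these libraries where they do the work, as an engineer would, in place of code of your own. Each camera call takes 0.05 s, during which the arm holds its last target.

## Working session

There is one attempt and no reset: what is moved stays moved. The work goes in short steps, Python scripts to look and compute and a tool call to move; the robot and the scene stay as the last step left them, time stands still between calls to the robot, and variables do not carry over. Pictures are saved under pics/ and viewed, and the job is handed in when it is done.

Besides the shell and the picture viewer there is one more tool, called after ">>>" by a JSON object that holds its "op" and its "data", one argument or row to a line. play_rows: Moves the arm, as the interface text tells. Its arguments: {"type":"object","properties":{"deltas":{"type":"array"},"grip_force":{"type":"number"}},"required":["deltas"]}

```bash
mkdir -p pics; cat > h.py <<'E'
import numpy as np, cv2
from workcell import monitor, eyes, finish_job
def shot(n,f):
    d=eyes.read_camera(n); cv2.imwrite('pics/'+f+'.png',d['frame'][:,:,::-1]); np.savez('pics/'+f+'.npz',**d); return d
def cloud(d):
    K=d['K'];z=d['depth'];v,u=np.mgrid[0:480,0:640]
    p=np.stack([(u-K[0,2])/K[0,0]*z,(v-K[1,2])/K[1,1]*z,z],-1)
    R=d['view'][:3,:3];t=d['view'][:3,3]
    w=(p-t)@R
    w[z==0]=np.nan
    return w
E
python3 - <<'E'
from h import *
for n in('scene','top'):
    d=shot(n,n+'0');print(n,d['K'].round(1).tolist(),d['view'].round(3).tolist())
print(monitor.read_state())
E
```

```text
scene [[546.4, 0.0, 324.4], [0.0, 546.4, 233.7], [0.0, 0.0, 1.0]] [[-0.269, 0.963, -0.004, 0.173], [0.819, 0.227, -0.527, -0.41], [-0.507, -0.145, -0.85, 1.468], [0.0, 0.0, 0.0, 1.0]]
top [[621.8, 0.0, 315.8], [0.0, 621.8, 242.2], [0.0, 0.0, 1.0]] [[0.027, -1.0, 0.005, -0.028], [-0.994, -0.027, -0.105, 0.584], [0.105, -0.002, -0.994, 1.322], [0.0, 0.0, 0.0, 1.0]]
{'time': 0.1, 'q': array([ 1.12507020e+00,  2.64692277e-01,  1.60525120e+00, -7.30904630e-06,
        1.27374340e+00, -3.69032804e-02]), 'joint_vel': array([-0.0013954 , -0.00115656, -0.00328082,  0.00019018, -0.00141529,
        0.00110604]), 'joint_torque': array([-2.92698105e-04, -5.16708720e+01, -3.68589234e+01, -1.90120431e-04,
        6.34198936e-03, -1.48439972e-05]), 'tool_pos': array([0.2680363 , 0.61873795, 0.2210694 ]), 'tcp_rot': array([ 0.31909602,  1.54739841, -0.32231146]), 'wrist_force': array([ 0.23239108,  0.16871906, -0.15715452]), 'torque': array([0.00043907, 0.00552324, 0.00013976]), 'width': 1.0013103953263298}
```

View pics/scene0.png

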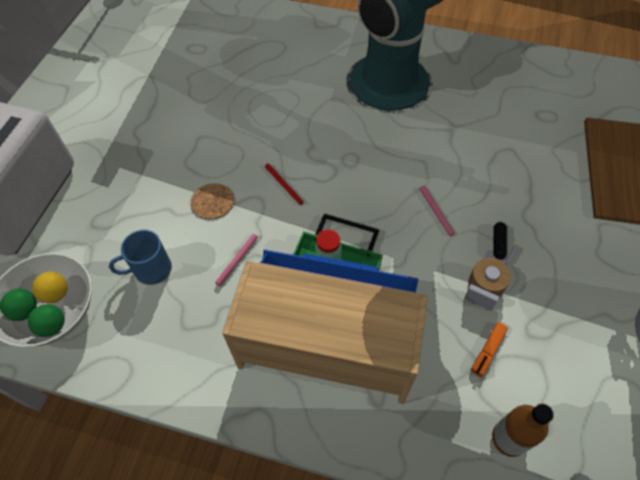

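View pics/top0.png

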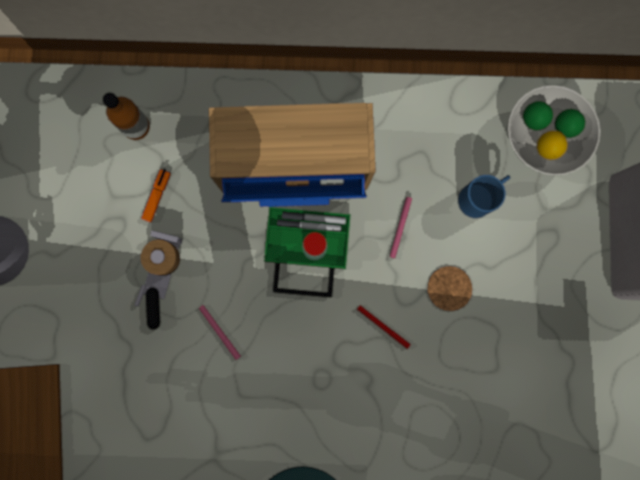

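The top view shows the unit at (290,145), the tilted bin at (295,190), the tray at (308,238) with the jar's red cap at (315,244), and the handle bar at (303,294). Coaster is at (449,288), tape gun at (157,280), highlighter at (156,195) and mug at (482,196). The silver markers lie in the tray at about (312,217) and (312,225). The pink and red markers at (400,225), (220,332) and (384,327) are look-alikes.

```bash
python3 - <<'E'
from h import *
d=dict(np.load('pics/top0.npz'));w=cloud(d)
def P(u,v):print((u,v),(np.nanmedian(w[v-1:v+2,u-1:u+2].reshape(-1,3),0)*1000).round(0))
for u,v in [(210,110),(371,106),(209,176),(375,173),(290,150),(222,198),(365,196),(262,204),(330,203),(315,244),(276,289),(332,295),(303,293),(266,264),(347,268),(268,210),(350,213),(307,267),(449,288),(429,288),(469,288),(449,268),(449,309),(157,260),(400,225),(250,300),(310,217),(330,226)]:P(u,v)
f=d['frame'].astype(int);hsv=cv2.cvtColor(d['frame'],cv2.COLOR_RGB2HSV)
def blob(m,name,zr):
    m=m&(w[...,2]>zr[0])&(w[...,2]<zr[1]);p=w[m];
    r=cv2.minAreaRect((p[:,:2]*1000).astype(np.float32));print(name,len(p),r,np.percentile(p[:,2],[5,50,95]))
H,S,V=[hsv[...,i] for i in range(3)]
v,u=np.mgrid[0:480,0:640]
box=lambda a,b,c,e:(u>a)&(u<c)&(v>b)&(v<e)
blob((H>50)&(H<75)&(S>150)&box(255,200,360,280),'tray',(.0,.04))
blob((V<45)&box(265,262,340,305),'handle',(.008,.04))
blob(((H<5)|(H>174))&(S>150)&box(295,225,335,262),'cap',(.07,.12))
blob((H>8)&(H<20)&(S>80)&box(420,260,478,315),'coaster',(-.02,.02))
blob(box(200,95,385,185),'unit',(.175,.2))
blob((H>100)&(H<125)&(S>150)&box(215,170,375,210),'bin',(.05,.3))
K=cv2.resize(d['frame'][80:320,200:380],None,fx=3.3,fy=2.5*1,interpolation=cv2.INTER_CUBIC)
K=cv2.resize(d['frame'][90:310,190:390],None,fx=2.7,fy=2.7,interpolation=cv2.INTER_CUBIC)
cv2.imwrite('pics/crop1.png',K[:,:,::-1])
E
```

```text
(210, 110) [824. 203. 184.]
(371, 106) [ 841. -114.  184.]
(209, 176) [728. 231.   2.]
(375, 173) [ 746. -142.    3.]
(290, 150) [747.  43. 186.]
(222, 198) [655. 177. 154.]
(365, 196) [ 667. -107.  154.]
(262, 204) [645.  97. 153.]
(330, 203) [676. -42.   2.]
(315, 244) [573. -11.  96.]
(276, 289) [481.  71.  19.]
(332, 295) [471. -51.   1.]
(303, 293) [474.  12.  20.]
(266, 264) [536.  97.   0.]
(347, 268) [532. -83.   1.]
(268, 210) [655.  94.  23.]
(350, 213) [655. -87.   1.]
(307, 267) [531.   6.   2.]
(449, 288) [ 494. -308.    6.]
(429, 288) [ 492. -264.    6.]
(469, 288) [ 495. -353.    7.]
(449, 268) [ 538. -308.    5.]
(449, 309) [ 448. -309.    4.]
(157, 260) [534. 323.  62.]
(400, 225) [ 629. -197.   13.]
(250, 300) [455. 129.   5.]
(310, 217) [641.   2.  17.]
(330, 226) [622. -43.  19.]
tray 2418 ((593.0330200195312, 7.751556396484375), (174.5646514892578, 119.8082504272461), 86.17173767089844) [0.0011034  0.00579588 0.02614133]
handle 475 ((502.2562255859375, 13.18536376953125), (128.9941864013672, 63.94586944580078), 86.33097076416016) [0.01499495 0.01988573 0.02460673]
cap 374 ((574.820556640625, -9.60490608215332), (44.10820007324219, 43.56318283081055), 2.4997103214263916) [0.09041749 0.09468255 0.09895714]
coaster 1561 ((493.5966796875, -309.16363525390625), (96.71498107910156, 97.72569274902344), 26.25931739807129) [0.00069293 0.00562774 0.01000272]
unit 11678 ((765.159423828125, 41.4610595703125), (150.94342041015625, 324.3028869628906), 3.2583162784576416) [0.18056067 0.18461823 0.18856246]
bin 3209 ((676.8277587890625, 35.677825927734375), (66.12289428710938, 282.8392639160156), 3.2395811080932617) [0.07743479 0.14261203 0.17289794]
```

View pics/crop1.png

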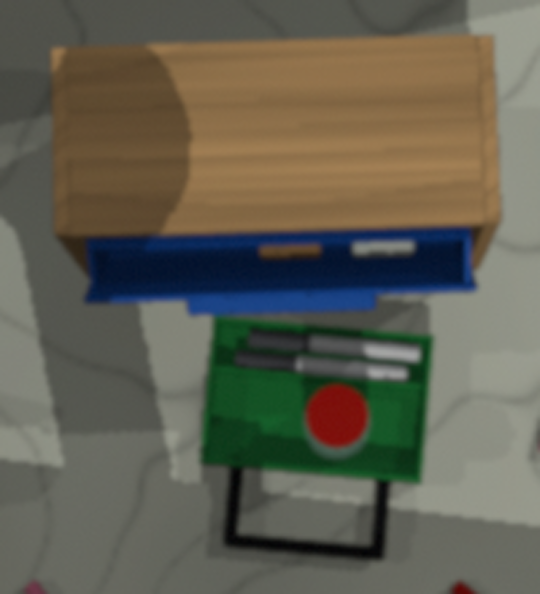

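```bash
python3 - <<'E'
from h import *
from scipy.spatial.transform import Rotation as Ro
d=dict(np.load('pics/top0.npz'));w=cloud(d)*1000
V=d['view'];print('cam',(-V[:3,:3].T@V[:3,3]).round(3))
q=np.array([.31909602,1.54739841,-.32231146]);print(Ro.from_rotvec(q).as_matrix().round(3))
m=(w[...,2]>178)&(w[...,0]>600)&(w[...,0]<900)&(w[...,1]>-150)&(w[...,1]<230)
fr=[];bk=[]
for u in range(216,368):
    c=np.where(m[:,u])[0]
    fr.append(w[c.max(),u]);bk.append(w[c.min(),u])
fr=np.array(fr);bk=np.array(bk)
for n,e in(('front',fr),('back',bk)):
    p=np.polyfit(e[:,1],e[:,0],1)
    for _ in range(3):
        r=e[:,0]-np.polyval(p,e[:,1]);k=abs(r)<4;p=np.polyfit(e[k,1],e[k,0],1)
    print(n,p,'yaw',np.degrees(np.arctan(-p[0])),'x at y40',np.polyval(p,40),k.sum(),r.std())
L=[];Rr=[]
for v in range(115,172):
    c=np.where(m[v])[0]; L.append(w[v,c.min()]);Rr.append(w[v,c.max()])
for n,e in(('left',L),('right',Rr)):
    e=np.array(e);p=np.polyfit(e[:,0],e[:,1],1);print(n,p,np.degrees(np.arctan(p[0])),np.polyval(p,765))
# tray edges: color
hsv=cv2.cvtColor(d['frame'],cv2.COLOR_RGB2HSV)
g=(hsv[...,0]>45)&(hsv[...,0]<80)&(hsv[...,1]>120)
g=cv2.morphologyEx(g.astype(np.uint8),cv2.MORPH_CLOSE,np.ones((3,3)))
K=d['K']
def ray(u,v,z):
    r=V[:3,:3].T@np.array([(u-K[0,2])/K[0,0],(v-K[1,2])/K[1,1],1]);c=-V[:3,:3].T@V[:3,3]
    return (c+r*(z-c[2])/r[2])*1000
F=[];Lf=[];Rt=[]
for u in range(272,344):
    c=np.where(g[200:285,u])[0]+200; F.append((u,c.max()))
for v in range(216,262):
    c=np.where(g[v,250:365])[0]+250; Lf.append((c.min()-.5,v));Rt.append((c.max()+.5,v))
print(F[::8],Lf[::8],Rt[::8])
for z in(0.026,0.0):
  e=np.array([ray(a,b+.5,z) for a,b in F]);p=np.polyfit(e[:,1],e[:,0],1);print('trayfront z',z,p,np.degrees(np.arctan(-p[0])),np.polyval(p,8))
  for n,E in(('L',Lf),('R',Rt)):
    e=np.array([ray(a,b,z) for a,b in E]);p=np.polyfit(e[:,0],e[:,1],1);print(n,np.degrees(np.arctan(p[0])),np.polyval(p,593))
E
```

```text
cam [ 0.442 -0.009  1.376]
[[-0.001  0.398  0.918]
 [-0.002  0.918 -0.398]
 [-1.    -0.002 -0.   ]]
front [-6.03191683e-02  7.01500897e+02] yaw 3.4518514113724104 x at y40 699.0881304346849 148 1.3996060496053735
back [-5.96336105e-02  8.40636256e+02] yaw 3.4127126353216113 x at y40 838.2509113357532 152 0.8897866531841766
left [4.44481128e-02 1.68608550e+02] 2.5450141468812513 202.61135660326732
right [ 5.85266886e-02 -1.64219073e+02] 3.3495112916612464 -119.44615602277207
[(272, np.int64(261)), (280, np.int64(262)), (288, np.int64(262)), (296, np.int64(263)), (304, np.int64(264)), (312, np.int64(264)), (320, np.int64(265)), (328, np.int64(266)), (336, np.int64(267))] [(np.float64(268.5), 216), (np.float64(267.5), 224), (np.float64(266.5), 232), (np.float64(266.5), 240), (np.float64(265.5), 248), (np.float64(265.5), 256)] [(np.float64(348.5), 216), (np.float64(348.5), 224), (np.float64(347.5), 232), (np.float64(346.5), 240), (np.float64(346.5), 248), (np.float64(345.5), 256)]
trayfront z 0.026 [6.42834795e-02 5.34817452e+02] -3.678111204425037 535.3317194247319
L -2.491858784065011 95.37606894528022
R -3.388164900790839 -80.14086261499091
trayfront z 0.0 [6.42834795e-02 5.36585265e+02] -3.6781112044250963 537.0995328164527
L -2.4918587840650135 97.5190410909963
R -3.3881649007908354 -81.33274804658342
```

>>> {"op": "play_rows", "data": {
  "deltas": [
    {"x":20,"y":-30,"z":0,"wz":2,"fingers":1},
    {"x":45,"y":-78,"z":0,"wz":5,"fingers":1},
    {"x":70,"y":-122,"z":0,"wz":8,"fingers":1},
    {"x":96,"y":-166,"z":0,"wz":11,"fingers":1},
    {"x":122,"y":-211,"z":0,"wz":14,"fingers":1},
    {"x":147,"y":-255,"z":0,"wz":17,"fingers":1},
    {"x":173,"y":-300,"z":0,"wz":20,"fingers":1},
    {"x":198,"y":-344,"z":0,"wz":23,"fingers":1},
    {"x":224,"y":-389,"z":0,"wz":26.8,"fingers":1},
    {"x":249,"y":-433,"z":-15,"wz":26.8,"fingers":1},
    {"x":275,"y":-478,"z":-30,"wz":26.8,"fingers":1},
    {"x":300,"y":-522,"z":-45,"wz":26.8,"fingers":1},
    {"x":325,"y":-565,"z":-60,"wz":26.8,"fingers":1},
    {"x":338,"y":-587,"z":-64,"wz":26.8,"fingers":1},
    {"x":338,"y":-587,"z":-64,"wz":26.8,"fingers":1},
    {"x":338,"y":-587,"z":-64,"wz":26.8,"fingers":1}
  ]
}}

```text
schema error: expected keys wx, wy, wz, x, y, z, fingers
```

```bash
python3 - <<'E'
from h import *
shot('top','t1');shot('scene','s1')
E
```

```text
(no output)
```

View pics/s1.png

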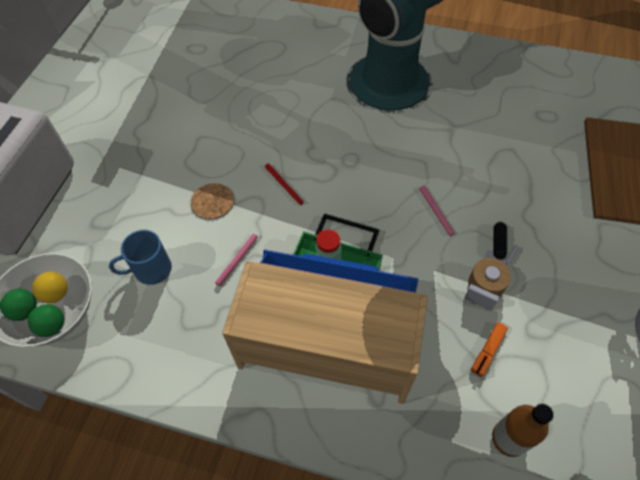

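The call was refused because every row needs all seven keys, so the scene is unchanged and the arm has not moved. I'll resend it with full rows.

>>> {"op": "play_rows", "data": {
  "deltas": [
    {"wx":0,"wy":0,"wz":2,"x":20,"y":-30,"z":0,"fingers":1},
    {"wx":0,"wy":0,"wz":5,"x":45,"y":-78,"z":0,"fingers":1},
    {"wx":0,"wy":0,"wz":8,"x":70,"y":-122,"z":0,"fingers":1},
    {"wx":0,"wy":0,"wz":11,"x":96,"y":-166,"z":0,"fingers":1},
    {"wx":0,"wy":0,"wz":14,"x":122,"y":-211,"z":0,"fingers":1},
    {"wx":0,"wy":0,"wz":17,"x":147,"y":-255,"z":0,"fingers":1},
    {"wx":0,"wy":0,"wz":20,"x":173,"y":-300,"z":0,"fingers":1},
    {"wx":0,"wy":0,"wz":23,"x":198,"y":-344,"z":0,"fingers":1},
    {"wx":0,"wy":0,"wz":26.8,"x":224,"y":-389,"z":0,"fingers":1},
    {"wx":0,"wy":0,"wz":26.8,"x":249,"y":-433,"z":-15,"fingers":1},
    {"wx":0,"wy":0,"wz":26.8,"x":275,"y":-478,"z":-30,"fingers":1},
    {"wx":0,"wy":0,"wz":26.8,"x":300,"y":-522,"z":-45,"fingers":1},
    {"wx":0,"wy":0,"wz":26.8,"x":325,"y":-565,"z":-60,"fingers":1},
    {"wx":0,"wy":0,"wz":26.8,"x":338,"y":-587,"z":-64,"fingers":1},
    {"wx":0,"wy":0,"wz":26.8,"x":338,"y":-587,"z":-64,"fingers":1},
    {"wx":0,"wy":0,"wz":26.8,"x":338,"y":-587,"z":-64,"fingers":1}
  ]
}}

```text
time: 2.2
tool_pos: [0.6061, 0.0333, 0.1586]
tcp_rot: [-0.046, 1.57, 0.047]
wrist_force: [1.1, 0.1, -0.5]
width: 0.003
```

```bash
python3 - <<'E'
from h import *
shot('scene','s2')
E
```

```text
(no output)
```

View pics/s2.png

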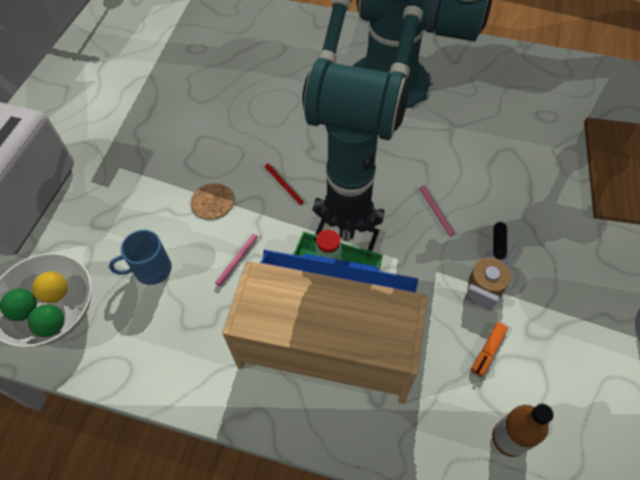

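The gripper is in front of the bin at about (350,215), clear of the jar's cap at (328,240). I'll start pushing.

>>> {"op": "play_rows", "data": {
  "deltas": [
    {"wx":0,"wy":0,"wz":0,"x":8,"y":0.5,"z":0,"fingers":1},
    {"wx":0,"wy":0,"wz":0,"x":16,"y":1,"z":0,"fingers":1},
    {"wx":0,"wy":0,"wz":0,"x":24,"y":1.4,"z":0,"fingers":1},
    {"wx":0,"wy":0,"wz":0,"x":31,"y":1.8,"z":0,"fingers":1},
    {"wx":0,"wy":0,"wz":0,"x":38,"y":2.2,"z":0,"fingers":1},
    {"wx":0,"wy":0,"wz":0,"x":45,"y":2.6,"z":0,"fingers":1},
    {"wx":0,"wy":0,"wz":0,"x":51,"y":3,"z":0,"fingers":1},
    {"wx":0,"wy":0,"wz":0,"x":57,"y":3.4,"z":0,"fingers":1},
    {"wx":0,"wy":0,"wz":0,"x":62,"y":3.7,"z":0,"fingers":1}
  ]
}}

```text
time: 3.38
tool_pos: [0.6687, 0.0361, 0.1583]
tcp_rot: [-0.046, 1.57, 0.046]
wrist_force: [-0.5, 0.5, -0.0]
width: -0.001
```

```bash
python3 - <<'E'
from h import *
shot('top','t3')
d=shot('scene','s3');cv2.imwrite('pics/s3c.png',cv2.resize(d['frame'][160:420,180:460],None,fx=2.3,fy=2.3)[:,:,::-1])
E
```

```text
(no output)
```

View pics/s3c.png

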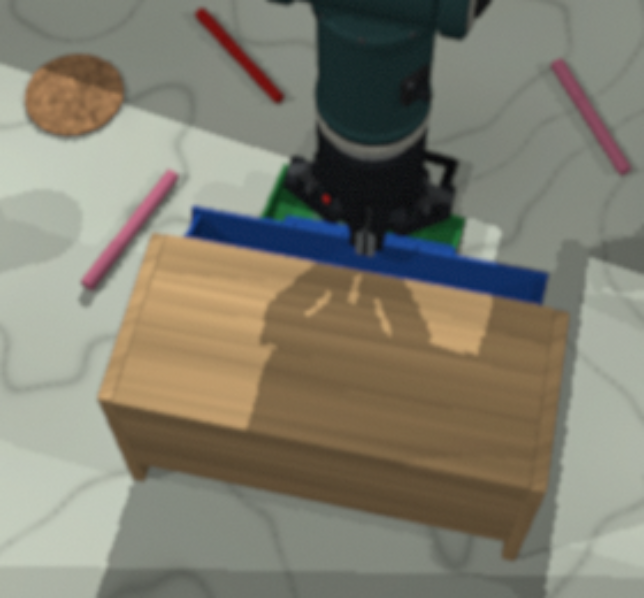

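```bash
python3 - <<'E'
from h import *
for n in('top','scene'):
    for t in ((0,3)):
        d=dict(np.load(f'pics/{n if t==0 else n[0]}{t}.npz'));w=cloud(d)*1000
        hsv=cv2.cvtColor(d['frame'],cv2.COLOR_RGB2HSV)
        m=(hsv[...,0]>100)&(hsv[...,0]<125)&(hsv[...,1]>150)&(w[...,0]>600)&(w[...,0]<720)&(w[...,1]>-120)&(w[...,1]<200)&(w[...,2]>60)
        p=w[m];k=p[:,2]>np.percentile(p[:,2],85)
        print(n,t,m.sum(),'zmax',np.percentile(p[:,2],[50,90,98]).round(),'x',np.percentile(p[:,0],[2,10,50]).round(),p[k].mean(0).round())
        if t==3: 
            f=d['frame'];a=f[90:310,190:390] if n=='top' else f[220:320,220:430]
            cv2.imwrite(f'pics/z{n}.png',cv2.resize(a,None,fx=2.7 if n=='top' else 3.8,fy=2.7 if n=='top' else 3.8)[:,:,::-1])
E
```

```text
top 0 3209 zmax [143. 171. 175.] x [646. 652. 680.] [694.  45. 172.]
top 3 1726 zmax [151. 173. 311.] x [631. 648. 670.] [674.  32. 222.]
scene 0 2248 zmax [148. 156. 158.] x [647. 654. 664.] [661.  40. 157.]
scene 3 2108 zmax [147. 156. 162.] x [648. 655. 665.] [663.  36. 161.]
```

View pics/ztop.png

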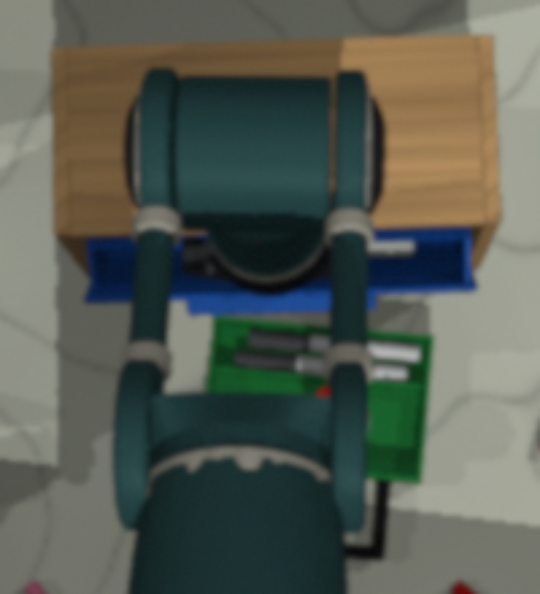

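View pics/zscene.png

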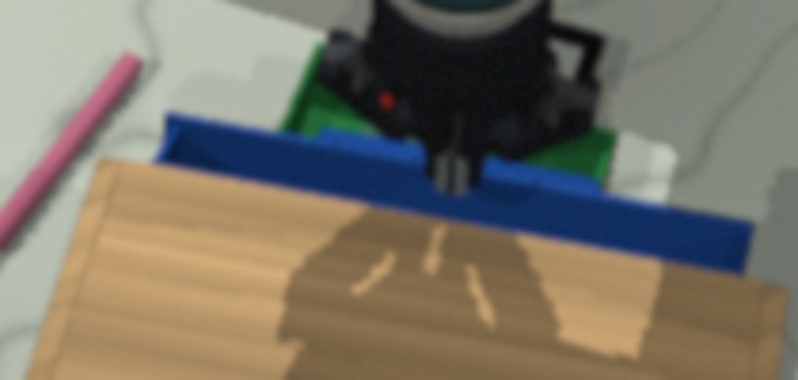

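```bash
python3 - <<'E'
from h import *
d=dict(np.load('pics/s3.npz'));w=cloud(d)*1000
for v in range(254,278,2):
    print(v,[w[v,u].round().tolist() for u in(334,337,340,343)], d['frame'][v,337])
print(monitor.read_state()['tool_pos'],monitor.read_state()['wrist_force'])
d=dict(np.load('pics/scene0.npz'));w=cloud(d)*1000
for v in range(248,278,3): print(v,w[v,337].round(),d['frame'][v,337])
E
```

```text
254 [[nan, nan, nan], [677.0, 33.0, 224.0], [664.0, 35.0, 203.0], [685.0, 45.0, 243.0]] [13 11 14]
256 [[681.0, 28.0, 221.0], [680.0, 33.0, 222.0], [669.0, 36.0, 205.0], [685.0, 45.0, 237.0]] [14 15 17]
258 [[682.0, 29.0, 216.0], [681.0, 34.0, 217.0], [680.0, 39.0, 217.0], [680.0, 44.0, 220.0]] [19 19 22]
260 [[683.0, 29.0, 211.0], [678.0, 33.0, 204.0], [680.0, 39.0, 210.0], [680.0, 44.0, 212.0]] [43 44 47]
262 [[676.0, 27.0, 190.0], [680.0, 34.0, 201.0], [680.0, 39.0, 203.0], [678.0, 44.0, 202.0]] [61 64 65]
264 [[676.0, 28.0, 184.0], [682.0, 34.0, 197.0], [680.0, 39.0, 196.0], [677.0, 44.0, 193.0]] [62 64 65]
266 [[675.0, 27.0, 174.0], [679.0, 34.0, 184.0], [680.0, 39.0, 188.0], [674.0, 44.0, 181.0]] [61 64 64]
268 [[666.0, 25.0, 149.0], [681.0, 34.0, 181.0], [679.0, 39.0, 181.0], [675.0, 44.0, 175.0]] [55 58 57]
270 [[669.0, 26.0, 147.0], [678.0, 34.0, 168.0], [678.0, 39.0, 171.0], [665.0, 42.0, 147.0]] [40 49 69]
272 [[668.0, 26.0, 138.0], [669.0, 32.0, 143.0], [668.0, 37.0, 143.0], [665.0, 42.0, 141.0]] [21 46 97]
274 [[672.0, 27.0, 138.0], [669.0, 32.0, 135.0], [669.0, 38.0, 138.0], [668.0, 43.0, 139.0]] [17 47 97]
276 [[694.0, 32.0, 173.0], [673.0, 33.0, 134.0], [671.0, 38.0, 134.0], [671.0, 44.0, 136.0]] [27 49 99]
[0.66882311 0.03607959 0.15826822] [ 0.25616804 -0.32386791  0.19037319]
248 [585.  10.  81.] [67 42 34]
251 [583.  10.  67.] [62 87 71]
254 [587.  11.  61.] [58 85 69]
257 [588.  12.  50.] [50 76 61]
260 [650.  27. 152.] [ 33  71 134]
263 [659.  29. 158.] [ 30  70 144]
266 [662.  30. 152.] [13 42 90]
269 [665.  31. 146.] [15 42 89]
272 [667.  31. 139.] [16 42 90]
275 [673.  33. 139.] [13 41 91]
```

```bash
python3 - <<'E'
from h import *
d=dict(np.load('pics/s3.npz'))
K=d['K'];V=d['view']
def pr(p):
    c=V[:3,:3]@np.array(p)+V[:3,3];q=K@c;return (q[:2]/q[2]).round(1)
for z in(.136,.155,.167,.19):print(z,pr([.680,.036,z]),pr([.669,.036,z]))
d=dict(np.load('pics/s2.npz'));w=cloud(d)*1000
for v in range(200,252,3):print(v,[w[v,u].round().tolist() for u in(343,346,349)],d['frame'][v,346])
cv2.imwrite('pics/z2.png',cv2.resize(d['frame'][170:290,260:440],None,fx=4.4,fy=4.4,interpolation=cv2.INTER_CUBIC)[:,:,::-1])
E
```

```text
0.136 [337.6 279.3] [339.1 274.2]
0.155 [337.8 274.5] [339.3 269.3]
0.167 [337.9 271.4] [339.5 266.2]
0.19 [338.1 265.3] [339.7 260. ]
200 [[644.0, 32.0, 336.0], [643.0, 36.0, 337.0], [642.0, 41.0, 337.0]] [18 17 21]
203 [[644.0, 32.0, 329.0], [643.0, 36.0, 329.0], [642.0, 41.0, 329.0]] [16 20 19]
206 [[643.0, 32.0, 319.0], [643.0, 37.0, 320.0], [641.0, 41.0, 320.0]] [18 20 21]
209 [[644.0, 32.0, 312.0], [642.0, 37.0, 310.0], [639.0, 41.0, 309.0]] [15 18 18]
212 [[643.0, 32.0, 301.0], [643.0, 37.0, 304.0], [643.0, 42.0, 305.0]] [19 21 21]
215 [[621.0, 28.0, 260.0], [617.0, 32.0, 255.0], [615.0, 37.0, 256.0]] [18 17 23]
218 [[622.0, 28.0, 252.0], [616.0, 32.0, 245.0], [617.0, 38.0, 249.0]] [20 23 22]
221 [[623.0, 29.0, 245.0], [603.0, 30.0, 215.0], [600.0, 34.0, 213.0]] [24 25 26]
224 [[623.0, 29.0, 235.0], [607.0, 31.0, 212.0], [621.0, 39.0, 236.0]] [19 19 21]
227 [[617.0, 28.0, 216.0], [610.0, 32.0, 207.0], [617.0, 38.0, 220.0]] [20 22 23]
230 [[618.0, 28.0, 208.0], [614.0, 33.0, 204.0], [616.0, 39.0, 209.0]] [40 41 42]
233 [[616.0, 28.0, 195.0], [615.0, 33.0, 196.0], [616.0, 39.0, 200.0]] [42 45 45]
236 [[617.0, 28.0, 185.0], [615.0, 34.0, 185.0], [615.0, 39.0, 188.0]] [40 42 42]
239 [[615.0, 28.0, 171.0], [614.0, 34.0, 174.0], [616.0, 40.0, 178.0]] [42 45 44]
242 [[519.0, 8.0, -3.0], [515.0, 14.0, -7.0], [516.0, 21.0, -1.0]] [150 157 144]
245 [[540.0, 13.0, 21.0], [539.0, 19.0, 23.0], [540.0, 26.0, 26.0]] [54 97 62]
248 [[542.0, 13.0, 11.0], [541.0, 20.0, 13.0], [540.0, 26.0, 14.0]] [16 52 27]
251 [[545.0, 15.0, 5.0], [543.0, 21.0, 4.0], [540.0, 27.0, 2.0]] [19 63 31]
```

View pics/z2.png

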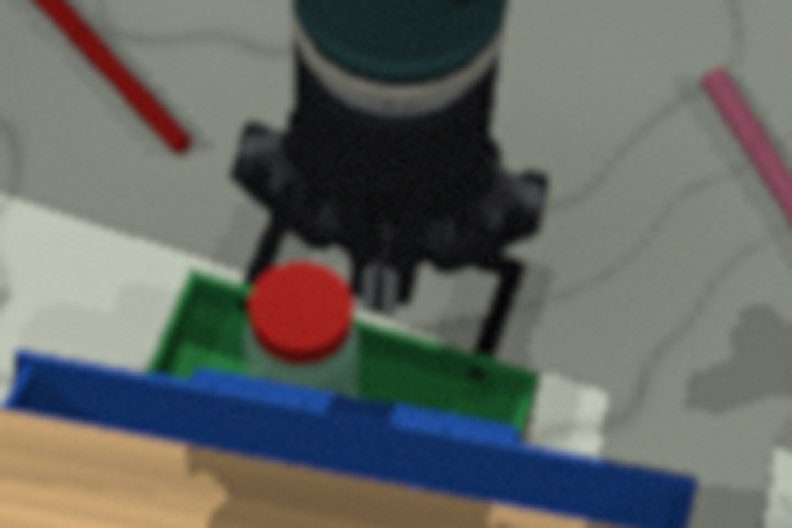

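The fingertip, at scene (346,240), measures z≈0.168 with the TCP read as 0.158. The interface text puts the tips 22 mm below the TCP, so the real tip is about 30 mm higher than the stated geometry. That is why the push went over the top of the panel, with zero force and the bin unmoved. I'll work from the camera-measured tip height (about TCP + 9 mm) from here: back off, go 32 mm lower and push again.

>>> {"op": "play_rows", "data": {
  "deltas": [
    {"wx":0,"wy":0,"wz":0,"x":-20,"y":-1.2,"z":0,"fingers":1},
    {"wx":0,"wy":0,"wz":0,"x":-42,"y":-2.4,"z":0,"fingers":1},
    {"wx":0,"wy":0,"wz":0,"x":-62,"y":-3.6,"z":0,"fingers":1},
    {"wx":0,"wy":0,"wz":0,"x":-62,"y":-3.6,"z":-16,"fingers":1},
    {"wx":0,"wy":0,"wz":0,"x":-62,"y":-3.6,"z":-32,"fingers":1},
    {"wx":0,"wy":0,"wz":0,"x":-62,"y":-3.6,"z":-32,"fingers":1},
    {"wx":0,"wy":0,"wz":0,"x":-52,"y":-3,"z":-32,"fingers":1},
    {"wx":0,"wy":0,"wz":0,"x":-42,"y":-2.4,"z":-32,"fingers":1},
    {"wx":0,"wy":0,"wz":0,"x":-34,"y":-2,"z":-32,"fingers":1},
    {"wx":0,"wy":0,"wz":0,"x":-28,"y":-1.6,"z":-32,"fingers":1},
    {"wx":0,"wy":0,"wz":0,"x":-22,"y":-1.2,"z":-32,"fingers":1}
  ]
}}

```text
time: 4.85
tool_pos: [0.6461, 0.0349, 0.1265]
tcp_rot: [-0.046, 1.572, 0.046]
wrist_force: [-3.9, 0.2, 3.4]
width: -0.002
```

```bash
python3 - <<'E'
from h import *
d=shot('scene','s4');w=cloud(d)*1000
cv2.imwrite('pics/z4.png',cv2.resize(d['frame'][170:320,220:440],None,fx=3.6,fy=3.6,interpolation=cv2.INTER_CUBIC)[:,:,::-1])
for v in range(225,270,3):print(v,[w[v,u].round().tolist() for u in(337,340,343)],d['frame'][v,340])
E
```

```text
225 [[684.0, 33.0, 325.0], [684.0, 37.0, 326.0], [684.0, 42.0, 329.0]] [94 95 89]
228 [[677.0, 31.0, 306.0], [679.0, 36.0, 310.0], [676.0, 41.0, 308.0]] [51 53 55]
231 [[683.0, 33.0, 306.0], [683.0, 38.0, 308.0], [681.0, 42.0, 307.0]] [19 20 23]
234 [[684.0, 33.0, 299.0], [683.0, 38.0, 300.0], [682.0, 43.0, 300.0]] [20 21 22]
237 [[683.0, 33.0, 289.0], [684.0, 38.0, 291.0], [682.0, 43.0, 291.0]] [19 20 21]
240 [[683.0, 33.0, 280.0], [682.0, 38.0, 280.0], [682.0, 43.0, 282.0]] [21 19 21]
243 [[681.0, 33.0, 266.0], [683.0, 39.0, 273.0], [683.0, 43.0, 274.0]] [16 17 18]
246 [[665.0, 29.0, 229.0], [657.0, 33.0, 218.0], [656.0, 38.0, 219.0]] [16 17 19]
249 [[662.0, 29.0, 214.0], [643.0, 30.0, 183.0], [635.0, 34.0, 171.0]] [15 19 21]
252 [[663.0, 29.0, 205.0], [650.0, 32.0, 185.0], [648.0, 37.0, 183.0]] [16 18 18]
255 [[659.0, 28.0, 188.0], [656.0, 33.0, 184.0], [657.0, 39.0, 188.0]] [22 21 22]
258 [[657.0, 28.0, 172.0], [657.0, 34.0, 175.0], [657.0, 39.0, 179.0]] [65 69 69]
261 [[653.0, 27.0, 154.0], [656.0, 34.0, 163.0], [656.0, 39.0, 164.0]] [43 44 45]
264 [[661.0, 29.0, 158.0], [660.0, 35.0, 159.0], [656.0, 40.0, 155.0]] [25 39 75]
267 [[669.0, 31.0, 161.0], [667.0, 37.0, 161.0], [664.0, 41.0, 157.0]] [ 19  49 100]
```

View pics/z4.png

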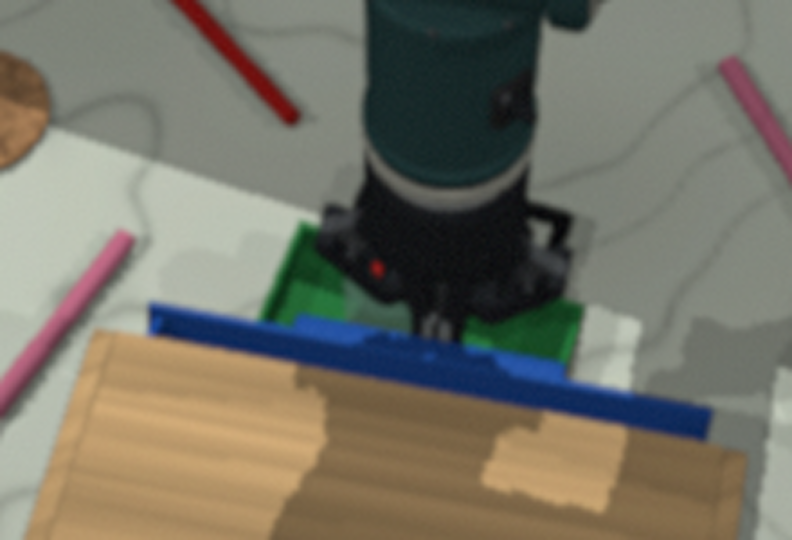

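The fingers are now in front of the lip at crop (435,330). The force is −3.9 N and the bin is swinging in, so I'll continue.

>>> {"op": "play_rows", "data": {
  "deltas": [
    {"wx":0,"wy":0,"wz":0,"x":6,"y":0.4,"z":0,"fingers":1},
    {"wx":0,"wy":0,"wz":0,"x":12,"y":0.7,"z":0,"fingers":1},
    {"wx":0,"wy":0,"wz":0,"x":18,"y":1,"z":0,"fingers":1},
    {"wx":0,"wy":0,"wz":0,"x":23,"y":1.4,"z":0,"fingers":1},
    {"wx":0,"wy":0,"wz":0,"x":26,"y":1.5,"z":0,"fingers":1},
    {"wx":0,"wy":0,"wz":0,"x":28,"y":1.6,"z":0,"fingers":1}
  ]
}}

```text
time: 5.65
tool_pos: [0.6746, 0.0365, 0.1262]
tcp_rot: [-0.046, 1.57, 0.046]
wrist_force: [-2.4, 0.0, 1.1]
width: 0.0
```

>>> {"op": "play_rows", "data": {
  "deltas": [
    {"wx":0,"wy":0,"wz":0,"x":1.5,"y":0,"z":0,"fingers":1},
    {"wx":0,"wy":0,"wz":0,"x":3,"y":0.2,"z":0,"fingers":1},
    {"wx":0,"wy":0,"wz":0,"x":3,"y":0.2,"z":0,"fingers":1}
  ]
}}

```text
time: 6.02
tool_pos: [0.6776, 0.0367, 0.1263]
tcp_rot: [-0.046, 1.57, 0.046]
wrist_force: [-0.3, 0.5, 0.1]
width: 0.003
```

>>> {"op": "play_rows", "data": {
  "deltas": [
    {"wx":0,"wy":0,"wz":0,"x":1.5,"y":0,"z":0,"fingers":1},
    {"wx":0,"wy":0,"wz":0,"x":3,"y":0.2,"z":0,"fingers":1},
    {"wx":0,"wy":0,"wz":0,"x":3,"y":0.2,"z":0,"fingers":1}
  ]
}}

```text
time: 6.4
tool_pos: [0.6798, 0.0368, 0.1263]
tcp_rot: [-0.046, 1.572, 0.046]
wrist_force: [-4.7, -0.6, 2.7]
width: -0.004
```

```bash
python3 - <<'E'
from h import *
d=shot('scene','s5');w=cloud(d)*1000
print(monitor.read_state()['wrist_force'])
cv2.imwrite('pics/z5.png',cv2.resize(d['frame'][170:320,220:440],None,fx=3.6,fy=3.6,interpolation=cv2.INTER_CUBIC)[:,:,::-1])
E
```

```text
[-4.6038528  -0.44034192  2.95448272]
```

View pics/z5.png

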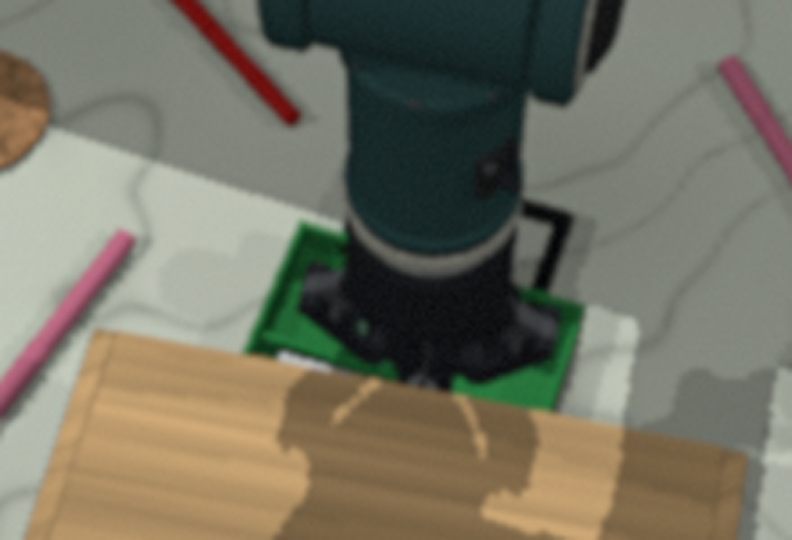

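>>> {"op": "play_rows", "data": {
  "deltas": [
    {"wx":0,"wy":0,"wz":0,"x":1,"y":0,"z":0,"fingers":1},
    {"wx":0,"wy":0,"wz":0,"x":2,"y":0.1,"z":0,"fingers":1},
    {"wx":0,"wy":0,"wz":0,"x":3,"y":0.2,"z":0,"fingers":1},
    {"wx":0,"wy":0,"wz":0,"x":3,"y":0.2,"z":0,"fingers":1}
  ]
}}

```text
time: 6.95
tool_pos: [0.6797, 0.0368, 0.1262]
tcp_rot: [-0.047, 1.578, 0.046]
wrist_force: [-13.4, -1.3, 8.7]
width: -0.003
```

The stop is reached: −13 N and no further travel. I'll retreat, open and hover over the jar.

>>> {"op": "play_rows", "data": {
  "deltas": [
    {"wx":0,"wy":0,"wz":0,"x":-15,"y":-1,"z":0,"fingers":1},
    {"wx":0,"wy":0,"wz":0,"x":-50,"y":-10,"z":10,"fingers":1},
    {"wx":0,"wy":0,"wz":0,"x":-85,"y":-30,"z":20,"fingers":-1},
    {"wx":0,"wy":0,"wz":0,"x":-109.5,"y":-46.5,"z":30,"fingers":-1},
    {"wx":0,"wy":0,"wz":0,"x":-109.5,"y":-46.5,"z":30,"fingers":-1},
    {"wx":0,"wy":0,"wz":0,"x":-109.5,"y":-46.5,"z":30,"fingers":-1},
    {"wx":0,"wy":0,"wz":0,"x":-109.5,"y":-46.5,"z":30,"fingers":-1}
  ]
}}

```text
time: 7.82
tool_pos: [0.5746, -0.009, 0.1559]
tcp_rot: [-0.046, 1.57, 0.047]
wrist_force: [-0.1, -0.1, 0.4]
width: 1.001
```

```bash
python3 - <<'E'
from h import *
shot('top','t6');d=shot('scene','s6');w=cloud(d)*1000
cv2.imwrite('pics/z6.png',cv2.resize(d['frame'][160:310,220:440],None,fx=3.6,fy=3.6,interpolation=cv2.INTER_CUBIC)[:,:,::-1])
hsv=cv2.cvtColor(d['frame'],cv2.COLOR_RGB2HSV)
m=((hsv[...,0]<5)|(hsv[...,0]>174))&(hsv[...,1]>150)&(w[...,2]>70)&(w[...,2]<110)&(abs(w[...,1])<60)&(w[...,0]>500)
p=w[m];k=p[:,2]>91;print(cv2.minEnclosingCircle(p[k][:,:2].astype(np.float32)),p[k].mean(0))
E
```

```text
((576.7247314453125, -11.143458366394043), 24.036108016967773) [577.65731    -10.84050018  93.56923833]
```

View pics/z6.png

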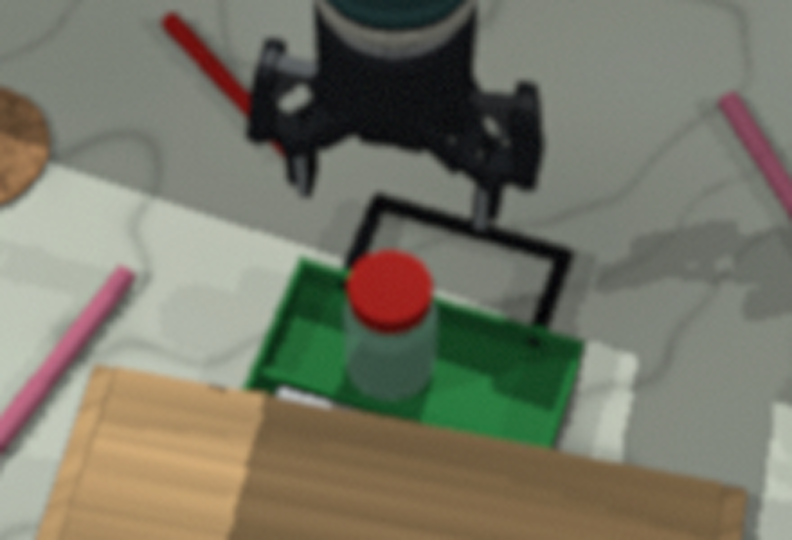

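The bin is shut, with no blue visible from behind. The open jaws straddle the cap at crop (390,285), so I'll descend.

>>> {"op": "play_rows", "data": {
  "deltas": [
    {"wx":0,"wy":0,"wz":0,"x":1,"y":-1,"z":-30,"fingers":-1},
    {"wx":0,"wy":0,"wz":0,"x":1,"y":-1,"z":-60,"fingers":-1},
    {"wx":0,"wy":0,"wz":0,"x":1,"y":-1,"z":-85,"fingers":-1},
    {"wx":0,"wy":0,"wz":0,"x":1,"y":-1,"z":-105,"fingers":-1},
    {"wx":0,"wy":0,"wz":0,"x":1,"y":-1,"z":-118,"fingers":-1},
    {"wx":0,"wy":0,"wz":0,"x":1,"y":-1,"z":-123,"fingers":-1},
    {"wx":0,"wy":0,"wz":0,"x":1,"y":-1,"z":-123,"fingers":-1}
  ]
}}

```text
time: 8.8
tool_pos: [0.5751, -0.0104, 0.0335]
tcp_rot: [-0.046, 1.57, 0.046]
wrist_force: [-0.0, 0.1, 0.6]
width: 1.002
```

```bash
python3 - <<'E'
from h import *
d=shot('scene','s7');w=cloud(d)*1000
cv2.imwrite('pics/z7.png',cv2.resize(d['frame'][160:310,220:440],None,fx=3.6,fy=3.6,interpolation=cv2.INTER_CUBIC)[:,:,::-1])
E
```

View pics/z7.png

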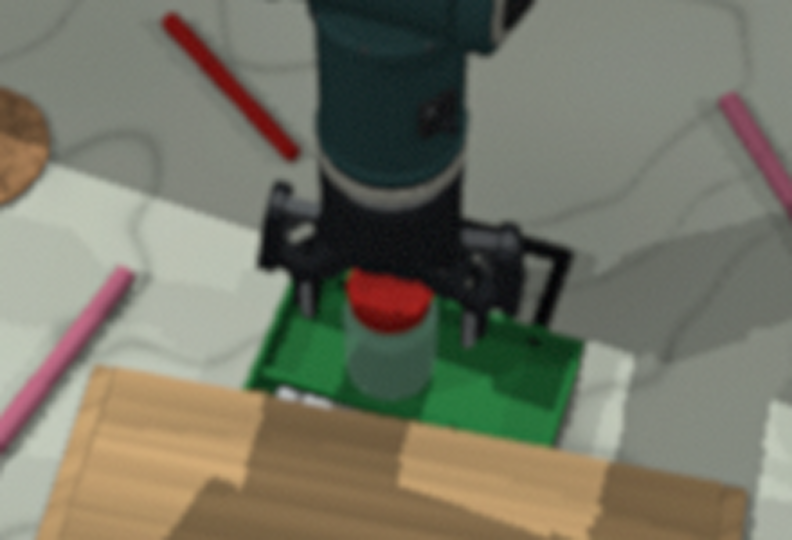

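The pads flank the jar at crop (308,300) and (472,335), and nothing touches. I'll close, then lift.

>>> {"op": "play_rows", "data": {
  "deltas": [
    {"wx":0,"wy":0,"wz":0,"x":0,"y":0,"z":0,"fingers":1},
    {"wx":0,"wy":0,"wz":0,"x":0,"y":0,"z":0,"fingers":1},
    {"wx":0,"wy":0,"wz":0,"x":0,"y":0,"z":0,"fingers":1},
    {"wx":0,"wy":0,"wz":0,"x":0,"y":0,"z":0,"fingers":1},
    {"wx":0,"wy":0,"wz":0,"x":0,"y":0,"z":0,"fingers":1},
    {"wx":0,"wy":0,"wz":0,"x":0,"y":0,"z":0,"fingers":1}
  ],
  "grip_force": 35
}}

```text
time: 9.6
tool_pos: [0.5757, -0.0106, 0.0343]
tcp_rot: [-0.047, 1.569, 0.046]
wrist_force: [-0.6, -0.9, 6.3]
width: 0.616
```

>>> {"op": "play_rows", "data": {
  "deltas": [
    {"wx":0,"wy":0,"wz":0,"x":0,"y":0,"z":6,"fingers":1},
    {"wx":0,"wy":0,"wz":0,"x":0,"y":0,"z":18,"fingers":1},
    {"wx":0,"wy":0,"wz":0,"x":0,"y":0,"z":32,"fingers":1},
    {"wx":0,"wy":0,"wz":0,"x":0,"y":0,"z":46,"fingers":1},
    {"wx":0,"wy":0,"wz":0,"x":0,"y":0,"z":60,"fingers":1},
    {"wx":0,"wy":0,"wz":0,"x":0,"y":0,"z":60,"fingers":1}
  ]
}}

```text
time: 10.35
tool_pos: [0.5764, -0.0105, 0.0955]
tcp_rot: [-0.047, 1.566, 0.046]
wrist_force: [0.2, -0.9, -2.9]
width: 0.61
```

```bash
python3 - <<'E'
from h import *
d=shot('scene','s8');w=cloud(d)*1000
cv2.imwrite('pics/z8.png',cv2.resize(d['frame'][160:310,220:440],None,fx=3.6,fy=3.6,interpolation=cv2.INTER_CUBIC)[:,:,::-1])
E
```

```text
(no output)
```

View pics/z8.png

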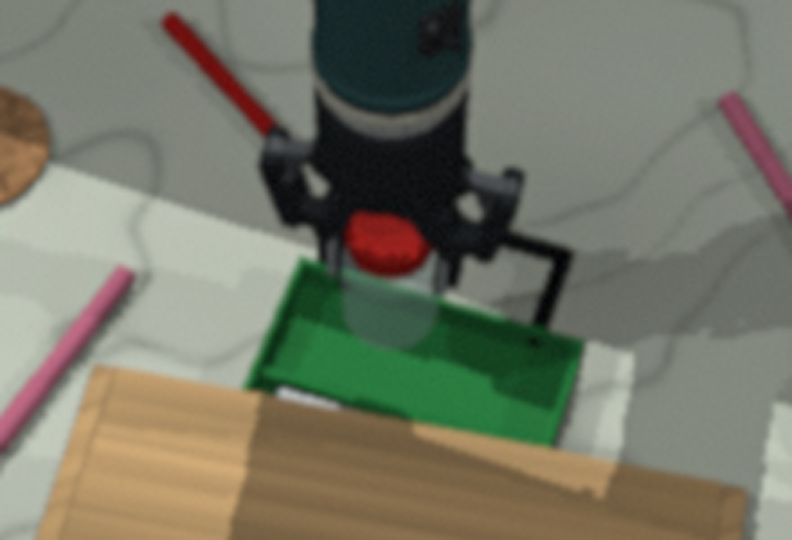

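Jar lifted, with its base about 60 mm up. I'll carry it to the coaster.

>>> {"op": "play_rows", "data": {
  "deltas": [
    {"wx":0,"wy":0,"wz":0,"x":-4,"y":-15,"z":5,"fingers":1},
    {"wx":0,"wy":0,"wz":0,"x":-12,"y":-44,"z":10,"fingers":1},
    {"wx":0,"wy":0,"wz":0,"x":-22,"y":-80,"z":10,"fingers":1},
    {"wx":0,"wy":0,"wz":0,"x":-32,"y":-116,"z":10,"fingers":1},
    {"wx":0,"wy":0,"wz":0,"x":-42,"y":-152,"z":10,"fingers":1},
    {"wx":0,"wy":0,"wz":0,"x":-52,"y":-188,"z":10,"fingers":1},
    {"wx":0,"wy":0,"wz":0,"x":-62,"y":-224,"z":5,"fingers":1},
    {"wx":0,"wy":0,"wz":0,"x":-72,"y":-258,"z":0,"fingers":1},
    {"wx":0,"wy":0,"wz":0,"x":-79,"y":-284,"z":-10,"fingers":1},
    {"wx":0,"wy":0,"wz":0,"x":-82.5,"y":-298,"z":-25,"fingers":1},
    {"wx":0,"wy":0,"wz":0,"x":-82.5,"y":-298,"z":-40,"fingers":1},
    {"wx":0,"wy":0,"wz":0,"x":-82.5,"y":-298,"z":-50,"fingers":1},
    {"wx":0,"wy":0,"wz":0,"x":-82.5,"y":-298,"z":-54,"fingers":1},
    {"wx":0,"wy":0,"wz":0,"x":-82.5,"y":-298,"z":-54,"fingers":1}
  ]
}}

```text
time: 12.15
tool_pos: [0.4925, -0.3076, 0.039]
tcp_rot: [-0.047, 1.571, 0.048]
wrist_force: [-0.0, 0.5, -1.9]
width: 0.61
```

```bash
python3 - <<'E'
from h import *
d=shot('scene','s9');w=cloud(d)*1000
cv2.imwrite('pics/z9.png',cv2.resize(d['frame'][110:260,130:330],None,fx=3.9,fy=3.9,interpolation=cv2.INTER_CUBIC)[:,:,::-1])
print(monitor.read_state()['wrist_force'])
E
```

```text
[ 0.2531691   0.07110473 -2.69317633]
```

View pics/z9.png

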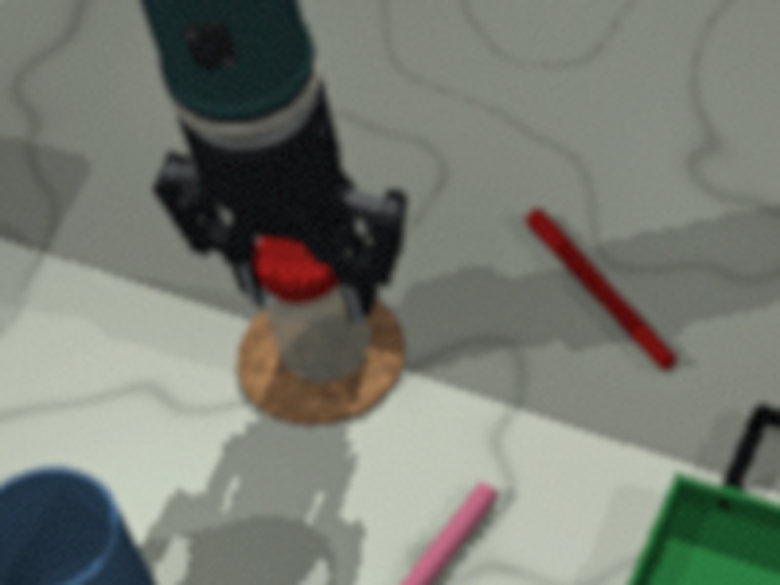

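The jar hangs just above the coaster, centred at crop (322,355). I'll lower it slowly until it touches.

>>> {"op": "play_rows", "data": {
  "deltas": [
    {"wx":0,"wy":0,"wz":0,"x":1,"y":-1,"z":-1.5,"fingers":1},
    {"wx":0,"wy":0,"wz":0,"x":1,"y":-1,"z":-3,"fingers":1},
    {"wx":0,"wy":0,"wz":0,"x":1,"y":-1,"z":-4,"fingers":1},
    {"wx":0,"wy":0,"wz":0,"x":1,"y":-1,"z":-4,"fingers":1}
  ]
}}

```text
time: 12.7
tool_pos: [0.4934, -0.3095, 0.0354]
tcp_rot: [-0.046, 1.57, 0.046]
wrist_force: [0.4, 0.6, -1.8]
width: 0.611
```

>>> {"op": "play_rows", "data": {
  "deltas": [
    {"wx":0,"wy":0,"wz":0,"x":0,"y":0,"z":-1,"fingers":1},
    {"wx":0,"wy":0,"wz":0,"x":0,"y":0,"z":-1.5,"fingers":1},
    {"wx":0,"wy":0,"wz":0,"x":0,"y":0,"z":-1.5,"fingers":1}
  ]
}}

```text
time: 13.08
tool_pos: [0.4935, -0.3095, 0.0353]
tcp_rot: [-0.046, 1.57, 0.046]
wrist_force: [-3.2, 3.0, 8.5]
width: 0.614
```

Touching, at +8.5 N. I'll ease up, release and rise.

>>> {"op": "play_rows", "data": {
  "deltas": [
    {"wx":0,"wy":0,"wz":0,"x":0,"y":0,"z":1,"fingers":1},
    {"wx":0,"wy":0,"wz":0,"x":0,"y":0,"z":1,"fingers":0.2},
    {"wx":0,"wy":0,"wz":0,"x":0,"y":0,"z":1,"fingers":-1},
    {"wx":0,"wy":0,"wz":0,"x":0,"y":0,"z":1,"fingers":-1},
    {"wx":0,"wy":0,"wz":0,"x":0,"y":0,"z":1,"fingers":-1},
    {"wx":0,"wy":0,"wz":0,"x":0,"y":0,"z":1,"fingers":-1},
    {"wx":0,"wy":0,"wz":0,"x":0,"y":0,"z":15,"fingers":-1},
    {"wx":0,"wy":0,"wz":0,"x":0,"y":0,"z":45,"fingers":-1},
    {"wx":0,"wy":0,"wz":0,"x":0,"y":0,"z":85,"fingers":-1},
    {"wx":0,"wy":0,"wz":0,"x":0,"y":0,"z":125,"fingers":-1},
    {"wx":0,"wy":0,"wz":0,"x":-30,"y":30,"z":145,"fingers":-1},
    {"wx":0,"wy":0,"wz":0,"x":-75,"y":50,"z":145,"fingers":-1},
    {"wx":0,"wy":0,"wz":0,"x":-75,"y":50,"z":145,"fingers":-1}
  ]
}}

```text
time: 14.7
tool_pos: [0.4156, -0.2577, 0.1792]
tcp_rot: [-0.046, 1.571, 0.047]
wrist_force: [0.6, -1.1, -0.2]
width: 0.997
```

```bash
python3 - <<'E'
from h import *
shot('top','t10');shot('scene','s10')
E
```

```text
(no output)
```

View pics/t10.png

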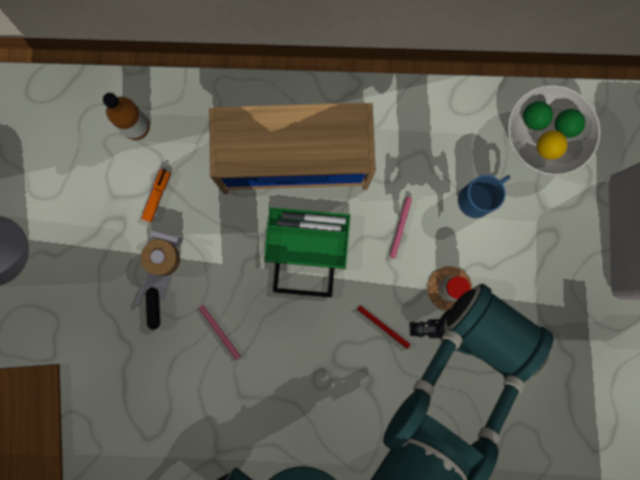

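View pics/s10.png

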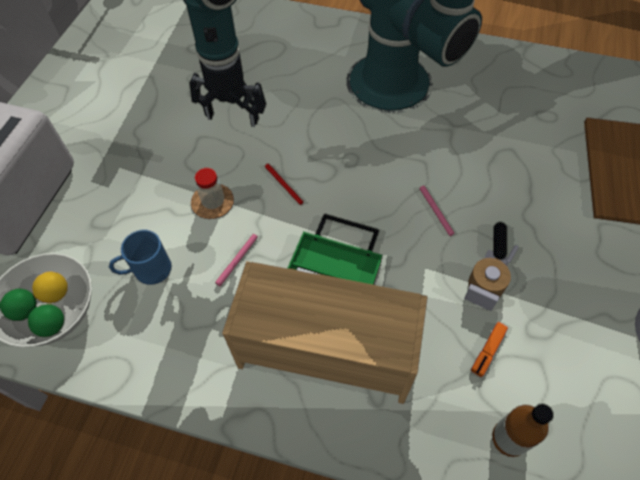

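The jar stands on the coaster at top (458,288), and the bin is shut. I'll remeasure the tray, handle, panel and jar.

```bash
cat > tr.py <<'E'
from h import *
def ray(d,u,v,z):
    V=d['view'];K=d['K'];r=V[:3,:3].T@np.array([(u-K[0,2])/K[0,0],(v-K[1,2])/K[1,1],1]);c=-V[:3,:3].T@V[:3,3]
    return (c+r*(z-c[2])/r[2])*1000
E
python3 - <<'E'
from tr import *
d=dict(np.load('pics/t10.npz'));w=cloud(d)*1000
hsv=cv2.cvtColor(d['frame'],cv2.COLOR_RGB2HSV);g=cv2.cvtColor(d['frame'],cv2.COLOR_RGB2GRAY).astype(float)
m=((hsv[...,0]<5)|(hsv[...,0]>174))&(hsv[...,1]>150)&(w[...,2]>70)&(w[...,2]<120)
print('cap',cv2.minEnclosingCircle(w[m][:,:2].astype(np.float32)),w[m].mean(0))
m=(hsv[...,0]>100)&(hsv[...,0]<125)&(hsv[...,1]>120)&(w[...,0]>640)&(w[...,0]<720)&(w[...,1]>-100)&(w[...,1]<180)&(w[...,2]>50)
p=w[m];print('bin',len(p),np.percentile(p[:,2],[5,50,95]),np.percentile(p[:,0],[2,50,98]))
# bar centreline per column: dark minimum in rows 283..303
pts=[]
for u in range(284,326):
    c=g[283:304,u];wt=np.clip(60-c,0,None)
    if wt.sum()>0: pts.append(ray(d,u,283+(wt*np.arange(21)).sum()/wt.sum(),.017))
pts=np.array(pts);f=np.polyfit(pts[:,1],pts[:,0],1);print('bar x at y15',np.polyval(f,15),'yaw',np.degrees(np.arctan(-f[0])),np.std(pts[:,0]-np.polyval(f,pts[:,1])))
# bar ends
for a,b in((268,300),(318,345)):
    for v in (276,280): 
        c=g[v,a:b];wt=np.clip(60-c,0,None);print('arm',v,ray(d,a+(wt*np.arange(b-a)).sum()/wt.sum(),v,.017).round(1))
cv2.imwrite('pics/z10.png',cv2.resize(d['frame'][160:310,240:380],None,fx=4,fy=4,interpolation=cv2.INTER_CUBIC)[:,:,::-1])
E
```

```text
cap ((492.4484558105469, -306.65716552734375), 24.04379653930664) [ 493.88979428 -305.25473785   95.45088157]
bin 1061 [ 88.49735973 145.04355736 170.11754485] [687.60172503 696.65927532 709.29484637]
bar x at y15 475.0976077262409 yaw -3.486978625806247 0.1107488528724451
arm 276 [509.   72.9  17. ]
arm 280 [500.3  73.1  17. ]
arm 276 [512.3 -47.   17. ]
arm 280 [503.5 -47.   17. ]
```

View pics/z10.png

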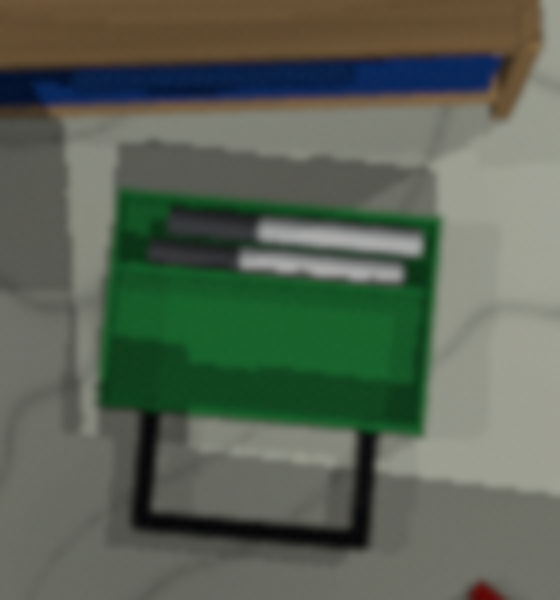

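The bar centre is at (475,15) with yaw −3.5°. The unit's front origin is (698.5,37.6) with yaw +3.4°. The gripper's linkage is wide along the jaw axis, and gripping the bar with jaws fore-aft could hit the bin panel. So I'll push the bar with both open fingers, about ±50 mm apart, which also sets the tray's yaw. First I'll hover in front of the bar.

>>> {"op": "play_rows", "data": {
  "deltas": [
    {"wx":0,"wy":0,"wz":-1,"x":2,"y":20,"z":0,"fingers":-1},
    {"wx":0,"wy":0,"wz":-3,"x":6,"y":55,"z":0,"fingers":-1},
    {"wx":0,"wy":0,"wz":-5,"x":10,"y":95,"z":0,"fingers":-1},
    {"wx":0,"wy":0,"wz":-6.9,"x":14,"y":135,"z":0,"fingers":-1},
    {"wx":0,"wy":0,"wz":-6.9,"x":18,"y":175,"z":-20,"fingers":-1},
    {"wx":0,"wy":0,"wz":-6.9,"x":22,"y":215,"z":-50,"fingers":-1},
    {"wx":0,"wy":0,"wz":-6.9,"x":25,"y":250,"z":-85,"fingers":-1},
    {"wx":0,"wy":0,"wz":-6.9,"x":27,"y":274,"z":-120,"fingers":-1},
    {"wx":0,"wy":0,"wz":-6.9,"x":27,"y":274,"z":-155,"fingers":-1},
    {"wx":0,"wy":0,"wz":-6.9,"x":27,"y":274,"z":-165,"fingers":-1},
    {"wx":0,"wy":0,"wz":-6.9,"x":27,"y":274,"z":-165,"fingers":-1}
  ]
}}

```text
time: 16.18
tool_pos: [0.4459, 0.0144, 0.0137]
tcp_rot: [0.049, 1.571, -0.049]
wrist_force: [-0.9, 0.7, -0.3]
width: 1.001
```

```bash
python3 - <<'E'
from h import *
d=shot('scene','s11');w=cloud(d)*1000
cv2.imwrite('pics/z11.png',cv2.resize(d['frame'][130:290,250:430],None,fx=3.7,fy=3.7,interpolation=cv2.INTER_CUBIC)[:,:,::-1])
E
```

```text
(no output)
```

View pics/z11.png

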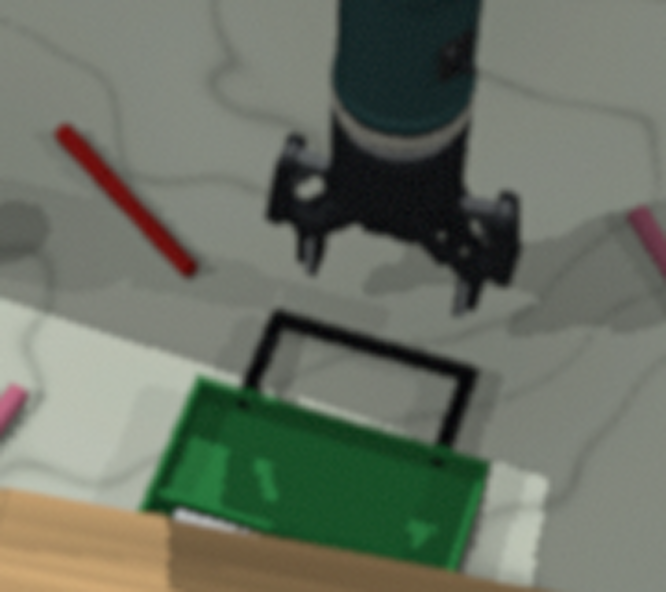

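```bash
python3 - <<'E'
from h import *
d=dict(np.load('pics/s11.npz'));w=cloud(d)*1000
for u,vs in((333,range(190,206)),(335,range(190,206)),(375,range(202,217)),(377,range(202,217))):
    print(u,[(v,*w[v,u].round().astype(int)) for v in vs if np.isfinite(w[v,u]).all()])
E
```

```text
333 [(190, np.int64(453), np.int64(-34), np.int64(89)), (191, np.int64(454), np.int64(-33), np.int64(87)), (192, np.int64(454), np.int64(-33), np.int64(83)), (193, np.int64(455), np.int64(-33), np.int64(82)), (194, np.int64(456), np.int64(-33), np.int64(79)), (195, np.int64(452), np.int64(-34), np.int64(70)), (196, np.int64(452), np.int64(-34), np.int64(66)), (197, np.int64(453), np.int64(-33), np.int64(64)), (198, np.int64(452), np.int64(-34), np.int64(59)), (199, np.int64(453), np.int64(-33), np.int64(56)), (200, np.int64(452), np.int64(-34), np.int64(51)), (201, np.int64(452), np.int64(-33), np.int64(48)), (202, np.int64(451), np.int64(-34), np.int64(42)), (203, np.int64(452), np.int64(-34), np.int64(39)), (204, np.int64(431), np.int64(-39), np.int64(4)), (205, np.int64(430), np.int64(-39), np.int64(-2))]
335 [(190, np.int64(459), np.int64(-28), np.int64(99)), (191, np.int64(454), np.int64(-29), np.int64(89)), (192, np.int64(453), np.int64(-29), np.int64(84)), (193, np.int64(454), np.int64(-29), np.int64(82)), (194, np.int64(451), np.int64(-30), np.int64(73)), (195, np.int64(455),
[... 1347 characters left out ...]
), (203, np.int64(459), np.int64(64), np.int64(86)), (204, np.int64(462), np.int64(65), np.int64(87)), (205, np.int64(459), np.int64(65), np.int64(79)), (206, np.int64(462), np.int64(65), np.int64(80)), (207, np.int64(455), np.int64(65), np.int64(66)), (208, np.int64(456), np.int64(65), np.int64(64)), (209, np.int64(454), np.int64(65), np.int64(57)), (210, np.int64(456), np.int64(66), np.int64(57)), (211, np.int64(456), np.int64(66), np.int64(53)), (212, np.int64(453), np.int64(66), np.int64(45)), (213, np.int64(458), np.int64(67), np.int64(48)), (214, np.int64(428), np.int64(64), np.int64(1)), (215, np.int64(432), np.int64(65), np.int64(3)), (216, np.int64(433), np.int64(65), np.int64(-1))]
```

Open tips are at z≈38 with TCP 13.7 (offset about +24). Their front faces are about 10 mm short of the bar. I'll descend 28 mm in two parts, watching the force.

>>> {"op": "play_rows", "data": {
  "deltas": [
    {"wx":0,"wy":0,"wz":0,"x":-4,"y":1,"z":-8,"fingers":-1},
    {"wx":0,"wy":0,"wz":0,"x":-4,"y":1,"z":-16,"fingers":-1},
    {"wx":0,"wy":0,"wz":0,"x":-4,"y":1,"z":-22,"fingers":-1},
    {"wx":0,"wy":0,"wz":0,"x":-4,"y":1,"z":-22,"fingers":-1}
  ]
}}

```text
time: 16.73
tool_pos: [0.4407, 0.0155, -0.0088]
tcp_rot: [0.048, 1.571, -0.048]
wrist_force: [0.7, -1.2, -0.3]
width: 1.002
```

>>> {"op": "play_rows", "data": {
  "deltas": [
    {"wx":0,"wy":0,"wz":0,"x":0,"y":0,"z":-3,"fingers":-1},
    {"wx":0,"wy":0,"wz":0,"x":0,"y":0,"z":-6,"fingers":-1},
    {"wx":0,"wy":0,"wz":0,"x":0,"y":0,"z":-6,"fingers":-1}
  ]
}}

```text
time: 17.1
tool_pos: [0.4411, 0.0156, -0.0144]
tcp_rot: [0.048, 1.571, -0.048]
wrist_force: [0.9, 1.0, -0.1]
width: 0.996
```

```bash
python3 - <<'E'
from h import *
d=shot('scene','s12');w=cloud(d)*1000
cv2.imwrite('pics/z12.png',cv2.resize(d['frame'][130:290,250:430],None,fx=3.7,fy=3.7,interpolation=cv2.INTER_CUBIC)[:,:,::-1])
for u,vs in((334,range(200,218)),(376,range(210,230))):
    print(u,[(v,*w[v,u].round().astype(int).tolist()) for v in vs if np.isfinite(w[v,u]).all()])
E
```

```text
334 [(200, 449, -32, 48), (201, 449, -32, 44), (202, 449, -32, 39), (203, 448, -32, 35), (204, 449, -32, 32), (205, 446, -32, 24), (206, 447, -32, 22), (207, 449, -32, 20), (208, 451, -31, 19), (209, 449, -32, 13), (210, 445, -33, 2), (211, 446, -32, -1), (212, 448, -32, -1), (213, 452, -31, 1), (214, 451, -31, -4), (215, 456, -30, -1), (216, 468, -27, 13), (217, 474, -25, 19)]
376 [(210, 458, 64, 58), (211, 458, 64, 55), (212, 456, 64, 48), (213, 451, 64, 37), (214, 452, 64, 35), (215, 450, 64, 28), (216, 451, 65, 25), (217, 452, 65, 23), (218, 453, 66, 20), (219, 440, 65, -2), (220, 445, 65, 0), (221, 449, 66, 4), (222, 448, 66, -3), (223, 451, 67, -2), (224, 453, 68, -4), (225, 459, 68, 2), (226, 462, 69, 2), (227, 462, 69, -1), (228, 476, 71, 17), (229, 480, 72, 20)]
```

View pics/z12.png

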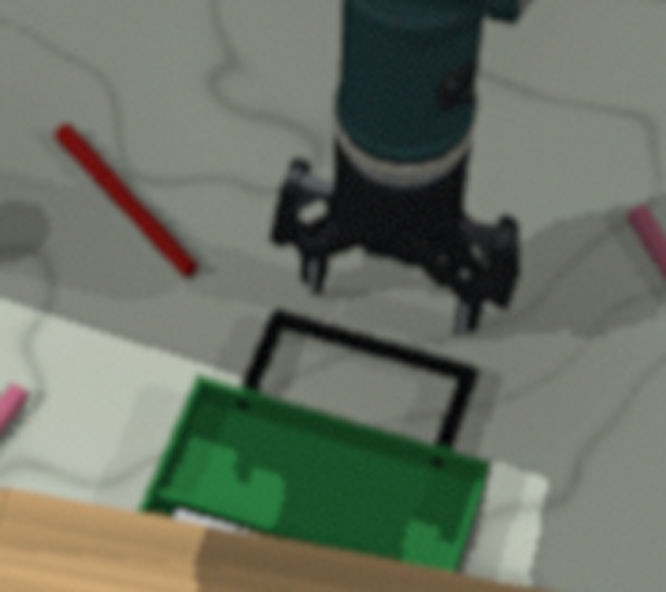

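Tips are about 10 mm above the counter and about 16 mm short of the bar. I'll drop 3 mm, move to contact, then turn the tray +6.9° while advancing.

>>> {"op": "play_rows", "data": {
  "deltas": [
    {"wx":0,"wy":0,"wz":0,"x":0,"y":0,"z":-3,"fingers":-1},
    {"wx":0,"wy":0,"wz":0,"x":6,"y":0,"z":-3,"fingers":-1},
    {"wx":0,"wy":0,"wz":0,"x":12,"y":0,"z":-3,"fingers":-1},
    {"wx":0,"wy":0,"wz":0,"x":16,"y":0,"z":-3,"fingers":-1},
    {"wx":0,"wy":0,"wz":0,"x":19,"y":0,"z":-3,"fingers":-1},
    {"wx":0,"wy":0,"wz":0,"x":22,"y":0,"z":-3,"fingers":-1},
    {"wx":0,"wy":0,"wz":0.7,"x":24,"y":0.2,"z":-3,"fingers":-1},
    {"wx":0,"wy":0,"wz":1.6,"x":27,"y":0.4,"z":-3,"fingers":-1},
    {"wx":0,"wy":0,"wz":2.6,"x":30,"y":0.6,"z":-3,"fingers":-1},
    {"wx":0,"wy":0,"wz":3.6,"x":33,"y":0.8,"z":-3,"fingers":-1},
    {"wx":0,"wy":0,"wz":4.6,"x":36,"y":1,"z":-3,"fingers":-1},
    {"wx":0,"wy":0,"wz":5.6,"x":39,"y":1.2,"z":-3,"fingers":-1},
    {"wx":0,"wy":0,"wz":6.9,"x":42,"y":1.4,"z":-3,"fingers":-1},
    {"wx":0,"wy":0,"wz":6.9,"x":44,"y":1.5,"z":-3,"fingers":-1}
  ]
}}

```text
time: 18.9
tool_pos: [0.4856, 0.0171, -0.0172]
tcp_rot: [-0.046, 1.57, 0.047]
wrist_force: [-1.5, 0.1, -1.0]
width: 1.0
```

```bash
python3 - <<'E'
from h import *
shot('top','t13');d=shot('scene','s13');w=cloud(d)*1000
cv2.imwrite('pics/z13.png',cv2.resize(d['frame'][130:290,250:430],None,fx=3.7,fy=3.7,interpolation=cv2.INTER_CUBIC)[:,:,::-1])
E
```

```text
(no output)
```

View pics/z13.png

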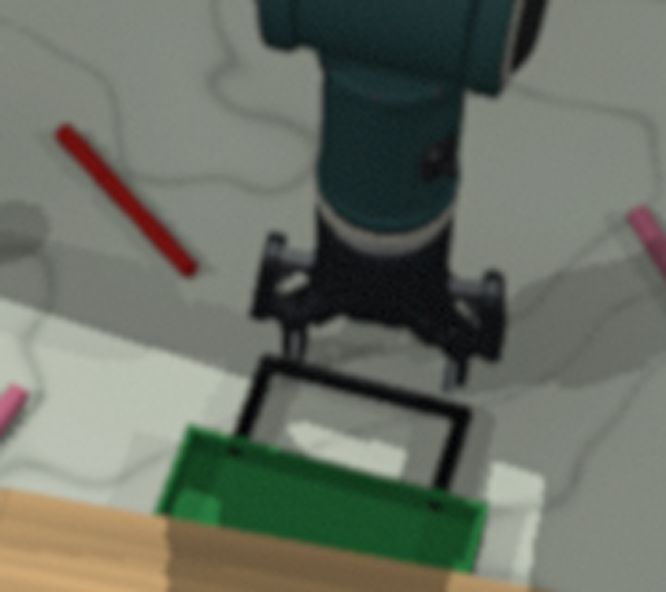

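View pics/t13.png

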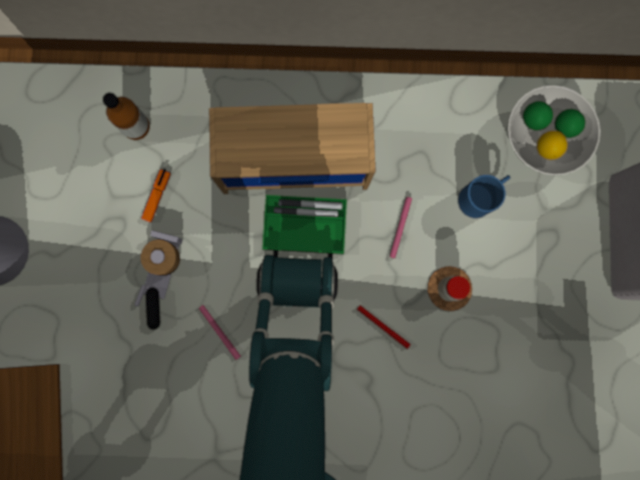

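```bash
cat >> tr.py <<'E'
U0=np.array([698.5,37.6]);ya=np.radians(3.4);ex=np.array([np.cos(ya),np.sin(ya)]);ey=np.array([-ex[1],ex[0]])
def uf(p):p=np.asarray(p)[:2]-U0;return np.array([p@ex,p@ey]).round(1)
def tray(d,v0,v1):
    w=cloud(d)*1000
    hsv=cv2.cvtColor(d['frame'],cv2.COLOR_RGB2HSV)
    g=(hsv[...,0]>45)&(hsv[...,0]<80)&(hsv[...,1]>120)
    L=[];R=[]
    for v in range(v0,v1):
        c=np.where(g[v,255:360])[0]+255
        if len(c)>5: L.append(ray(d,c.min()-.5,v,.026));R.append(ray(d,c.max()+.5,v,.026))
    out=[]
    for E in(L,R):
        E=np.array(E);p=np.polyfit(E[:,0],E[:,1],1);out+= [round(np.degrees(np.arctan(p[0])),2),uf([650,np.polyval(p,650)])]
    F=[]
    for u in range(268,342):
        c=np.where(g[180:275,u])[0]+180
        if len(c): F.append((u,*ray(d,u,c.max()+.5,0)[:2],*ray(d,u,c.min()-.5,.026)[:2]))
    return out,np.array(F)
E
python3 - <<'E'
from tr import *
d=dict(np.load('pics/t13.npz'))
o,F=tray(d,203,248);print(o)
for k in(1,3):
    a=F[4:-4];p=np.polyfit(a[:,k+1],a[:,k],1)
    for _ in range(4):
        r=a[:,k]-np.polyval(p,a[:,k+1]);s=abs(r)<2.5;p=np.polyfit(a[s,k+1],a[s,k],1)
    print('front' if k==1 else 'back',np.degrees(np.arctan(-p[0])),uf([np.polyval(p,18),18]),s.sum(),len(a))
print(F[::8].round())
E
```

```text
[np.float64(-1.65), array([-44.7,  65.9]), np.float64(-1.35), array([ -55. , -108.6])]
front -1.6967793197542143 [-132.3  -11.8] 66 66
back -1.1503126450784416 [-16.1 -18.7] 66 66
[[268. 570.  93. 687.  96.]
 [276. 566.  75. 686.  78.]
 [284. 569.  58. 684.  60.]
 [292. 567.  40. 684.  43.]
 [300. 568.  22. 683.  25.]
 [308. 566.   4. 683.   7.]
 [316. 567. -13. 684. -10.]
 [324. 565. -31. 682. -28.]
 [332. 565. -49. 682. -45.]
 [340. 566. -67. 683. -63.]]
```

The tray is at −1.5° and is turning from the right finger's push. The side clearance in the bay is at least 40 mm. I'll keep pushing so it swings square onto both fingers.

>>> {"op": "play_rows", "data": {
  "deltas": [
    {"wx":0,"wy":0,"wz":0,"x":3,"y":0.2,"z":0,"fingers":-1},
    {"wx":0,"wy":0,"wz":0,"x":6,"y":0.4,"z":0,"fingers":-1},
    {"wx":0,"wy":0,"wz":0,"x":9,"y":0.6,"z":0,"fingers":-1},
    {"wx":0,"wy":0,"wz":0,"x":12,"y":0.8,"z":0,"fingers":-1},
    {"wx":0,"wy":0,"wz":0,"x":15,"y":1,"z":0,"fingers":-1},
    {"wx":0,"wy":0,"wz":0,"x":18,"y":1.1,"z":0,"fingers":-1},
    {"wx":0,"wy":0,"wz":0,"x":21,"y":1.3,"z":0,"fingers":-1}
  ]
}}

```text
time: 19.88
tool_pos: [0.5065, 0.0184, -0.0172]
tcp_rot: [-0.046, 1.57, 0.046]
wrist_force: [-1.1, -1.4, 0.7]
width: 1.0
```

```bash
cat > m.py <<'E'
from tr import *
import sys
n=sys.argv[1]
d=shot('top','t'+n);s=shot('scene','s'+n)
o,F=tray(d,215,int(sys.argv[2]));print(o)
a=F[4:-4];p=np.polyfit(a[:,2],a[:,1],1)
for _ in range(4):
    r=a[:,1]-np.polyval(p,a[:,2]);q=abs(r)<2.5;p=np.polyfit(a[q,2],a[q,1],1)
print('front',np.degrees(np.arctan(-p[0])),uf([np.polyval(p,20),20]),q.sum(),len(a))
c1=cv2.resize(s['frame'][130:310,250:430],(500,500),interpolation=cv2.INTER_CUBIC);c2=cv2.resize(d['frame'][160:320,210:380][:,:],(300,283))
im=np.zeros((500,800,3),np.uint8);im[:,:500]=c1;im[:283,500:]=c2
cv2.imwrite(f'pics/m{n}.png',im[:,:,::-1]);print(monitor.read_state()['wrist_force'].round(1))
E
python3 m.py 14 240
```

```text
[np.float64(-0.43), array([-44.3,  71.8]), np.float64(1.29), array([ -54.6, -101.6])]
front 0.1899349059593318 [-112.9  -10.9] 65 66
[-0.6 -1.5 -0.7]
```

View pics/m14.png

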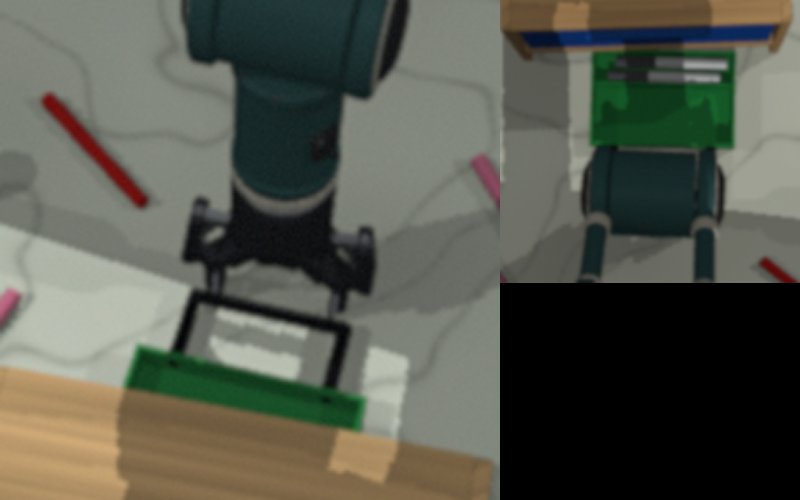

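Yaw is now +0.3°, lateral offset about −15 mm and force about 1 N. I'll continue 40 mm.

>>> {"op": "play_rows", "data": {
  "deltas": [
    {"wx":0,"wy":0,"wz":0,"x":4,"y":0.2,"z":0,"fingers":-1},
    {"wx":0,"wy":0,"wz":0,"x":8,"y":0.5,"z":0,"fingers":-1},
    {"wx":0,"wy":0,"wz":0,"x":12,"y":0.7,"z":0,"fingers":-1},
    {"wx":0,"wy":0,"wz":0,"x":16,"y":1,"z":0,"fingers":-1},
    {"wx":0,"wy":0,"wz":0,"x":20,"y":1.2,"z":0,"fingers":-1},
    {"wx":0,"wy":0,"wz":0,"x":24,"y":1.4,"z":0,"fingers":-1},
    {"wx":0,"wy":0,"wz":0,"x":28,"y":1.7,"z":0,"fingers":-1},
    {"wx":0,"wy":0,"wz":0,"x":32,"y":1.9,"z":0,"fingers":-1},
    {"wx":0,"wy":0,"wz":0,"x":36,"y":2.1,"z":0,"fingers":-1},
    {"wx":0,"wy":0,"wz":0,"x":40,"y":2.4,"z":0,"fingers":-1}
  ]
}}

```text
time: 21.22
tool_pos: [0.5466, 0.0208, -0.0172]
tcp_rot: [-0.046, 1.57, 0.046]
wrist_force: [-3.5, -0.2, 0.8]
width: 1.001
```

```bash
python3 m.py 15 226
```

```text
[np.float64(2.08), array([-43.9,  78. ]), np.float64(-1.78), array([-54.3, -95.6])]
front -0.3650684635231539 [-67.8 -13.6] 48 63
[-0.1  0.5 -0.5]
```

View pics/m15.png

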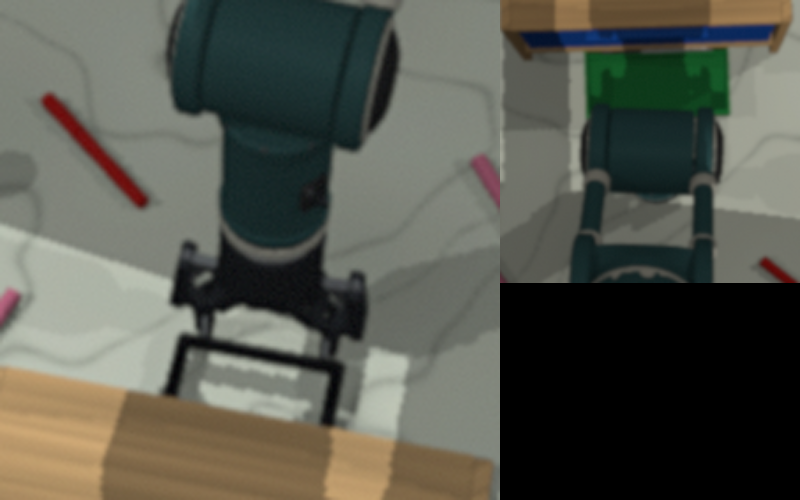

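```bash
cat > bar.py <<'E'
from tr import *
import sys
d=dict(np.load(f'pics/s{sys.argv[1]}.npz'));w=cloud(d)*1000
g=cv2.cvtColor(d['frame'],cv2.COLOR_RGB2GRAY)
tcp=monitor.read_state()['tool_pos']*1000
x0=tcp[0]+17
m=(g<60)&(w[...,2]>8)&(w[...,2]<32)&(abs(w[...,0]-x0)<20)&(w[...,1]>-60)&(w[...,1]<90)
v,u=np.where(m)
pts=[]
for c in range(u.min(),u.max()+1):
    r=v[u==c]
    if 1<=len(r)<=8: pts.append(ray(d,c,r.mean(),.018))
pts=np.array(pts);p=np.polyfit(pts[:,1],pts[:,0],1)
for _ in range(5):
    r=pts[:,0]-np.polyval(p,pts[:,1]);q=abs(r)<2.5;p=np.polyfit(pts[q,1],pts[q,0],1)
print('bar yaw',np.degrees(np.arctan(-p[0])),q.sum(),len(pts),'centre(unit)',uf([np.polyval(p,25),25]),'y range',pts[q][:,1].min(),pts[q][:,1].max(),'tcp unit',uf(tcp))
E
for n in 15 ; do python3 bar.py $n; done
python3 - <<'E'
E
```

```text
bar yaw 3.691077202294102 47 54 centre(unit) [-132.7   -4.7] y range -36.12049479731469 84.33311403586482 tcp unit [-151.9   -7.8]
```

The bar yaw is 3.7° against the unit's 3.4°, so the tray is square, with lateral offset about −6 mm. The bar is at −133 to −135 mm and must reach −60. I'll advance 64 mm.

>>> {"op": "play_rows", "data": {
  "deltas": [
    {"wx":0,"wy":0,"wz":0,"x":4,"y":0.2,"z":0,"fingers":-1},
    {"wx":0,"wy":0,"wz":0,"x":9,"y":0.5,"z":0,"fingers":-1},
    {"wx":0,"wy":0,"wz":0,"x":14,"y":0.8,"z":0,"fingers":-1},
    {"wx":0,"wy":0,"wz":0,"x":19,"y":1.1,"z":0,"fingers":-1},
    {"wx":0,"wy":0,"wz":0,"x":24,"y":1.4,"z":0,"fingers":-1},
    {"wx":0,"wy":0,"wz":0,"x":29,"y":1.7,"z":0,"fingers":-1},
    {"wx":0,"wy":0,"wz":0,"x":34,"y":2,"z":0,"fingers":-1},
    {"wx":0,"wy":0,"wz":0,"x":39,"y":2.3,"z":0,"fingers":-1},
    {"wx":0,"wy":0,"wz":0,"x":44,"y":2.6,"z":0,"fingers":-1},
    {"wx":0,"wy":0,"wz":0,"x":49,"y":2.9,"z":0,"fingers":-1},
    {"wx":0,"wy":0,"wz":0,"x":54,"y":3.2,"z":0,"fingers":-1},
    {"wx":0,"wy":0,"wz":0,"x":58,"y":3.4,"z":0,"fingers":-1},
    {"wx":0,"wy":0,"wz":0,"x":61,"y":3.6,"z":0,"fingers":-1},
    {"wx":0,"wy":0,"wz":0,"x":64,"y":3.8,"z":0,"fingers":-1},
    {"wx":0,"wy":0,"wz":0,"x":64,"y":3.8,"z":0,"fingers":-1}
  ]
}}

```text
time: 23.2
tool_pos: [0.6112, 0.0246, -0.0172]
tcp_rot: [-0.046, 1.569, 0.046]
wrist_force: [-1.4, -0.1, 0.5]
width: 1.0
```

```bash
python3 m.py 16 218; python3 bar.py 16
```

```text
bar yaw 3.5799370567758553 6 8 centre(unit) [-86.6  -7.5] y range -30.190265348002427 78.15247563178362 tcp unit [-88.   -7.8]Traceback (most recent call last):
  File "m.py", line 5, in <module>
    o,F=tray(d,215,int(sys.argv[2]));print(o)
        ~~~~^^^^^^^^^^^^^^^^^^^^^^^^
  File "tr.py", line 17, in tray
    E=np.array(E);p=np.polyfit(E[:,0],E[:,1],1);out+= [round(np.degrees(np.arctan(p[0])),2),uf([650,np.polyval(p,650)])]
                               ~^^^^^
IndexError: too many indices for array: array is 1-dimensional, but 2 were indexed
```

The handle is hidden from both cameras now, so I'll back off and swing aside to measure the remaining gap.

>>> {"op": "play_rows", "data": {
  "deltas": [
    {"wx":0,"wy":0,"wz":0,"x":-15,"y":-1,"z":0,"fingers":-1},
    {"wx":0,"wy":0,"wz":0,"x":-45,"y":-3,"z":10,"fingers":-1},
    {"wx":0,"wy":0,"wz":0,"x":-80,"y":-4,"z":40,"fingers":-1},
    {"wx":0,"wy":0,"wz":0,"x":-100,"y":30,"z":70,"fingers":-1},
    {"wx":0,"wy":0,"wz":0,"x":-120,"y":75,"z":100,"fingers":-1},
    {"wx":0,"wy":0,"wz":0,"x":-130,"y":120,"z":110,"fingers":-1},
    {"wx":0,"wy":0,"wz":0,"x":-140,"y":170,"z":110,"fingers":-1},
    {"wx":0,"wy":0,"wz":0,"x":-145,"y":215,"z":110,"fingers":-1},
    {"wx":0,"wy":0,"wz":0,"x":-145,"y":250,"z":110,"fingers":-1},
    {"wx":0,"wy":0,"wz":0,"x":-145,"y":250,"z":110,"fingers":-1}
  ]
}}

```text
time: 24.55
tool_pos: [0.4648, 0.2765, 0.093]
tcp_rot: [-0.048, 1.569, 0.05]
wrist_force: [0.6, -0.2, -0.2]
width: 0.999
```

```bash
cat > fin.py <<'E'
from tr import *
import sys
d=shot('top','t'+sys.argv[1]);w=cloud(d)*1000
cv2.imwrite(f'pics/f{sys.argv[1]}.png',cv2.resize(d['frame'][150:270,210:380],None,fx=4.6,fy=4.6,interpolation=cv2.INTER_CUBIC)[:,:,::-1])
g=cv2.cvtColor(d['frame'],cv2.COLOR_RGB2GRAY).astype(float)
# dark rows per column
v0,v1=int(sys.argv[2]),int(sys.argv[3])
pts=[]
for u in range(276,322):
    c=g[v0:v1,u];wt=np.clip(45-c,0,None)
    if wt.sum()>20: pts.append(ray(d,u,v0+(wt*np.arange(v1-v0)).sum()/wt.sum(),.017))
pts=np.array(pts);f=np.polyfit(pts[:,1],pts[:,0],1)
for _ in range(4):
    r=pts[:,0]-np.polyval(f,pts[:,1]);q=abs(r)<2;f=np.polyfit(pts[q,1],pts[q,0],1)
print('bar',uf([np.polyval(f,30),30]),'yaw',np.degrees(np.arctan(-f[0])),q.sum(),len(pts))
E
python3 fin.py 17 215 250
```

```text
bar [-71.8  -3.3] yaw 3.210937179086058 46 46
```

View pics/f17.png

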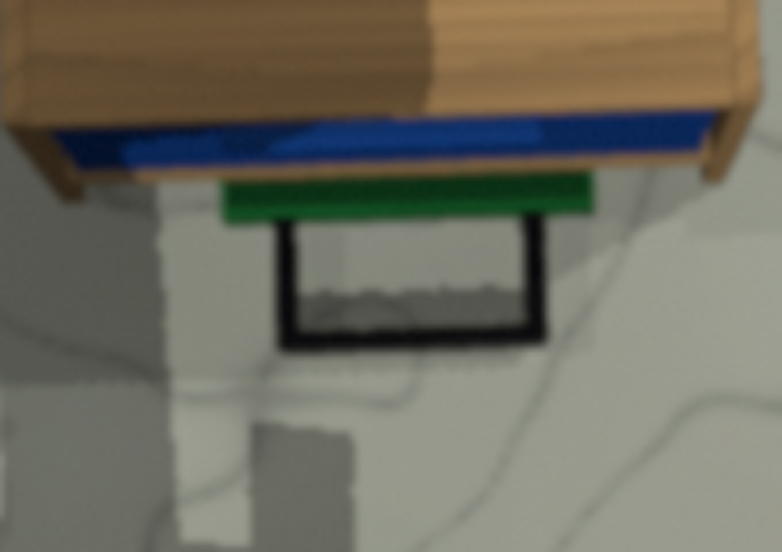

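```bash
python3 - <<'E'
from tr import *
d=dict(np.load('pics/t17.npz'));w=cloud(d)*1000
cv2.imwrite('pics/foot.png',np.hstack([cv2.resize(d['frame'][180:206,210:240],None,fx=13,fy=13,interpolation=cv2.INTER_NEAREST),cv2.resize(d['frame'][176:202,350:380],None,fx=13,fy=13,interpolation=cv2.INTER_NEAREST)])[:,:,::-1])
hsv=cv2.cvtColor(d['frame'],cv2.COLOR_RGB2HSV)
g=(hsv[...,0]>45)&(hsv[...,0]<80)&(hsv[...,1]>120)
F=[]
for u in range(262,336):
    c=np.where(g[185:215,u])[0]+185; F.append(ray(d,u,c.max()+.5,0))
F=np.array(F);p=np.polyfit(F[:,1],F[:,0],1);print('tray front z0',uf([np.polyval(p,30),30]),np.degrees(np.arctan(-p[0])))
# strip: front edge of bay ceiling z=50..67 : bottom edge of brown strip
for u in (245,253,345,355):
    col=hsv[180:200,u];print(u,[(180+i,tuple(int(x) for x in c)) for i,c in enumerate(col)][:14])
E
```

```text
tray front z0 [-9.4 -7.1] 3.2557840257638433
245 [(180, (109, 233, 80)), (181, (109, 220, 87)), (182, (109, 225, 86)), (183, (109, 232, 87)), (184, (109, 225, 86)), (185, (112, 166, 86)), (186, (126, 64, 80)), (187, (12, 67, 95)), (188, (17, 92, 111)), (189, (18, 62, 116)), (190, (28, 30, 118)), (191, (38, 23, 122)), (192, (38, 23, 122)), (193, (36, 21, 119))]
253 [(180, (109, 224, 83)), (181, (109, 228, 86)), (182, (109, 226, 87)), (183, (109, 234, 87)), (184, (110, 214, 87)), (185, (116, 141, 85)), (186, (150, 36, 77)), (187, (14, 91, 106)), (188, (18, 90, 116)), (189, (21, 51, 119)), (190, (30, 25, 122)), (191, (35, 22, 126)), (192, (36, 21, 124)), (193, (36, 21, 119))]
345 [(180, (109, 234, 85)), (181, (110, 216, 86)), (182, (116, 131, 84)), (183, (158, 38, 81)), (184, (15, 97, 113)), (185, (17, 101, 121)), (186, (20, 63, 121)), (187, (30, 29, 123)), (188, (35, 22, 126)), (189, (35, 24, 127)), (190, (35, 22, 126)), (191, (35, 22, 126)), (192, (35, 22, 126)), (193, (36, 20, 126))]
355 [(180, (109, 234, 86)), (181, (111, 199, 86)), (182, (116, 114, 83)), (183, (173, 39, 86)), (184, (15, 96, 114)), (185, (17, 91, 120)), (186, (21, 50, 122)), (187, (30, 27, 123)), (188, (33, 22, 126)), (189, (33, 20, 126)), (190, (35, 22, 126)), (191, (35, 22, 126)), (192, (35, 22, 126)), (193, (35, 22, 126))]
```

View pics/foot.png

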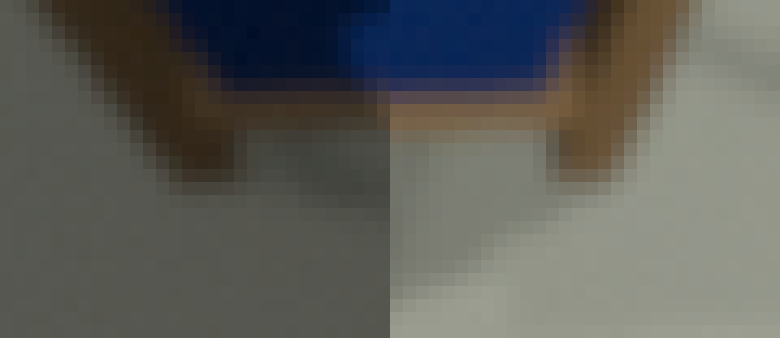

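```bash
python3 - <<'E'
from tr import *
d=dict(np.load('pics/t17.npz'))
print('feet',uf(ray(d,225.3,193.9,0)),uf(ray(d,364.5,189.5,0)))
print('ceil',uf(ray(d,253,188.6,.05)),uf(ray(d,345,186.2,.05)))
g=d['frame'].astype(float)
# tray front wall bottom edge, subpixel: half-way between green and counter, use (G-R)
for u in(265,280,300,320,333):
    s=g[190:206,u,1]-g[190:206,u,0]; print(u,s.round())
E
```

```text
feet [  1.4 155.9] [   1.6 -156.6]
ceil [ 1.7 89. ] [   0.7 -110.1]
265 [28. 36. 36. 39. 46. 54. 59. 44. 24. 11.  4.  2.  2.  2.  3.  2.]
280 [33. 36. 38. 41. 51. 57. 56. 35. 14.  5.  2.  2.  2.  1.  2.  2.]
300 [36. 38. 38. 42. 52. 55. 42. 21.  8.  3.  2.  2.  2.  2.  2.  2.]
320 [37. 37. 41. 49. 55. 51. 33. 15.  5.  1.  2.  2.  2.  2.  1.  1.]
333 [35. 38. 43. 50. 57. 41. 21.  8.  3.  2.  2.  2.  1.  2.  2.  3.]
```

```bash
python3 - <<'E'
from tr import *
d=dict(np.load('pics/t17.npz'))
for u,v in((265,197.7),(300,196.6),(333,195.6)):print(uf(ray(d,u,v,0)), uf(ray(d,u,v,.002)))
print('tcp reading offset: last push tcp', uf([611.2,24.6]))
E
```

```text
[-10.   67.1] [-10.4  67. ]
[-10.  -11.3] [-10.3 -11.3]
[-10.  -85.4] [-10.4 -85.3]
tcp reading offset: last push tcp [-87.9  -7.8]
```

The gap from the tray's front wall (−10.0) to the unit's feet (+1.5), measured the same way, is 11.5 mm, and it is equal along the width. I'll return along the same path and push to 11.5 mm past the last stop.

>>> {"op": "play_rows", "data": {
  "deltas": [
    {"wx":0,"wy":0,"wz":0,"x":0,"y":-35,"z":0,"fingers":-1},
    {"wx":0,"wy":0,"wz":0,"x":5,"y":-80,"z":0,"fingers":-1},
    {"wx":0,"wy":0,"wz":0,"x":15,"y":-130,"z":0,"fingers":-1},
    {"wx":0,"wy":0,"wz":0,"x":25,"y":-175,"z":-10,"fingers":-1},
    {"wx":0,"wy":0,"wz":0,"x":45,"y":-220,"z":-40,"fingers":-1},
    {"wx":0,"wy":0,"wz":0,"x":65,"y":-254,"z":-70,"fingers":-1},
    {"wx":0,"wy":0,"wz":0,"x":90,"y":-253,"z":-100,"fingers":-1},
    {"wx":0,"wy":0,"wz":0,"x":115,"y":-252,"z":-110,"fingers":-1},
    {"wx":0,"wy":0,"wz":0,"x":130,"y":-251,"z":-110,"fingers":-1},
    {"wx":0,"wy":0,"wz":0,"x":138,"y":-250.5,"z":-110,"fingers":-1},
    {"wx":0,"wy":0,"wz":0,"x":144,"y":-250,"z":-110,"fingers":-1},
    {"wx":0,"wy":0,"wz":0,"x":147,"y":-249.8,"z":-110,"fingers":-1},
    {"wx":0,"wy":0,"wz":0,"x":150,"y":-249.6,"z":-110,"fingers":-1},
    {"wx":0,"wy":0,"wz":0,"x":153,"y":-249.5,"z":-110,"fingers":-1},
    {"wx":0,"wy":0,"wz":0,"x":155,"y":-249.4,"z":-110,"fingers":-1},
    {"wx":0,"wy":0,"wz":0,"x":156.5,"y":-249.3,"z":-110,"fingers":-1},
    {"wx":0,"wy":0,"wz":0,"x":156.5,"y":-249.3,"z":-110,"fingers":-1}
  ]
}}

```text
time: 26.72
tool_pos: [0.6221, 0.0254, -0.0172]
tcp_rot: [-0.046, 1.57, 0.046]
wrist_force: [-3.3, -0.2, 2.6]
width: 1.0
```

>>> {"op": "play_rows", "data": {
  "deltas": [
    {"wx":0,"wy":0,"wz":0,"x":-15,"y":-1,"z":0,"fingers":-1},
    {"wx":0,"wy":0,"wz":0,"x":-45,"y":-3,"z":10,"fingers":-1},
    {"wx":0,"wy":0,"wz":0,"x":-80,"y":-4,"z":40,"fingers":-1},
    {"wx":0,"wy":0,"wz":0,"x":-100,"y":30,"z":70,"fingers":-1},
    {"wx":0,"wy":0,"wz":0,"x":-120,"y":75,"z":100,"fingers":-1},
    {"wx":0,"wy":0,"wz":0,"x":-130,"y":120,"z":110,"fingers":-1},
    {"wx":0,"wy":0,"wz":0,"x":-140,"y":170,"z":110,"fingers":-1},
    {"wx":0,"wy":0,"wz":0,"x":-145,"y":215,"z":110,"fingers":-1},
    {"wx":0,"wy":0,"wz":0,"x":-145,"y":250,"z":110,"fingers":-1},
    {"wx":0,"wy":0,"wz":0,"x":-145,"y":250,"z":110,"fingers":-1}
  ]
}}

```text
time: 27.98
tool_pos: [0.4767, 0.2774, 0.093]
tcp_rot: [-0.048, 1.568, 0.05]
wrist_force: [0.2, -0.6, 0.1]
width: 0.997
```

```bash
python3 fin.py 18 206 240; python3 - <<'E'
from tr import *
d=dict(np.load('pics/t18.npz'));g=d['frame'].astype(float)
for u in(265,280,300,320,333):
    s=g[182:202,u,1]-g[182:202,u,0]; i=[k for k in range(19) if s[k]>=30>s[k+1]]
    if i:
        v=182+i[-1]+(s[i[-1]]-30)/(s[i[-1]]-s[i[-1]+1]);print(u,round(v,2),uf(ray(d,u,v,0)))
    print(s.round())
E
```

```text
bar [-60.9  -4. ] yaw 3.1088293187964275 46 46
265 192.95 [ 0.8 66.9]
[ 33.  28.  19.   2. -13. -20. -14.  10.  42.  55.  48.  29.  13.   5.
   2.   2.   2.   2.   2.   2.]
280 192.35 [ 1.1 33.2]
[ 35.  27.   7. -10. -20. -19.  -5.  23.  50.  55.  37.  17.   6.   3.
   3.   3.   2.   2.   3.   2.]
300 191.94 [  0.6 -11.6]
[ 30.  17.   2. -13. -21. -14.  10.  44.  56.  46.  29.  13.   5.   2.
   2.   2.   2.   2.   2.   3.]
320 191.2 [  0.9 -56.5]
[ 23.   6. -11. -20. -17.   1.  31.  56.  55.  34.  14.   5.   3.   2.
   2.   2.   2.   2.   2.   2.]
333 190.89 [  0.7 -85.7]
[ 17.   2. -13. -20. -15.  10.  45.  57.  46.  28.  13.   4.   2.   2.
   2.   2.   2.   2.   2.   2.]
```

View pics/f18.png

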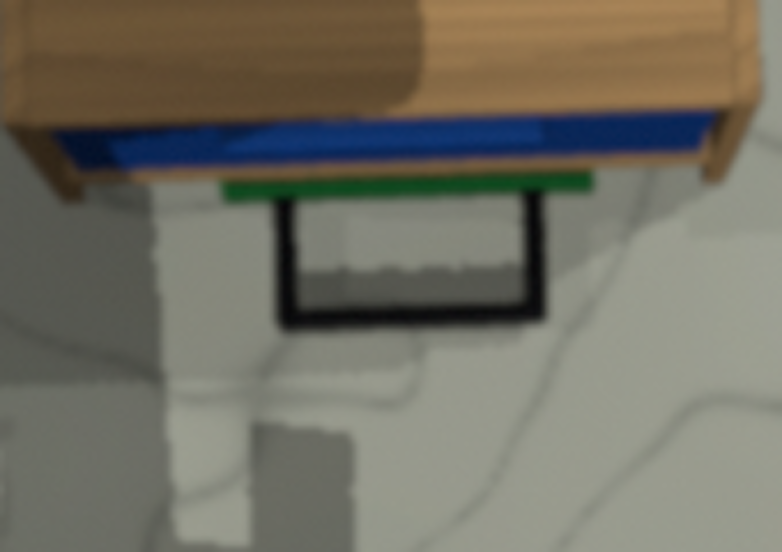

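```bash
python3 - <<'E'
from tr import *
d=shot('scene','s19');t=shot('top','t19');w=cloud(t)*1000;a=cloud(dict(np.load('pics/top0.npz')))*1000
hsv=cv2.cvtColor(t['frame'],cv2.COLOR_RGB2HSV)
m=((hsv[...,0]<5)|(hsv[...,0]>174))&(hsv[...,1]>150)&(w[...,2]>70)&(w[...,2]<120)
print('cap',w[m].mean(0).round(1))
m=(hsv[...,0]>100)&(hsv[...,0]<125)&(hsv[...,1]>120)&(w[...,0]>640)&(w[...,0]<720)&(w[...,1]>-90)&(w[...,1]<170)&(w[...,2]>80)
p=w[m];c=(p[:,:2]-U0)@ex;print('bin unit-x',np.percentile(c,[2,50,98]).round(1),'z',np.percentile(p[:,2],[2,98]).round(1))
o=cv2.imread('pics/top0.png').astype(int);n=cv2.imread('pics/t19.png').astype(int)
for nm,(u0,v0,u1,v1) in dict(mug=(455,170,515,225),hl=(135,155,178,230)).items(): print(nm,abs(o-n)[v0:v1,u0:u1].mean().round(2))
E
```

```text
cap [ 492.5 -306.8   95.4]
bin unit-x [-9.1  2.1  3.6] z [ 84.6 171.3]
mug 2.5
hl 12.23
```

View pics/s19.png

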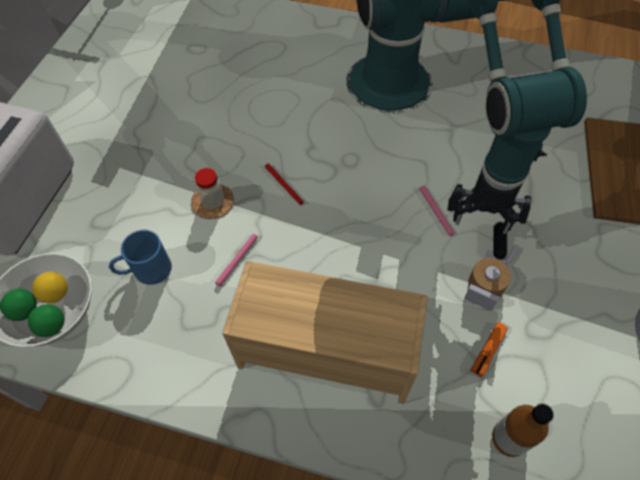

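View pics/t19.png

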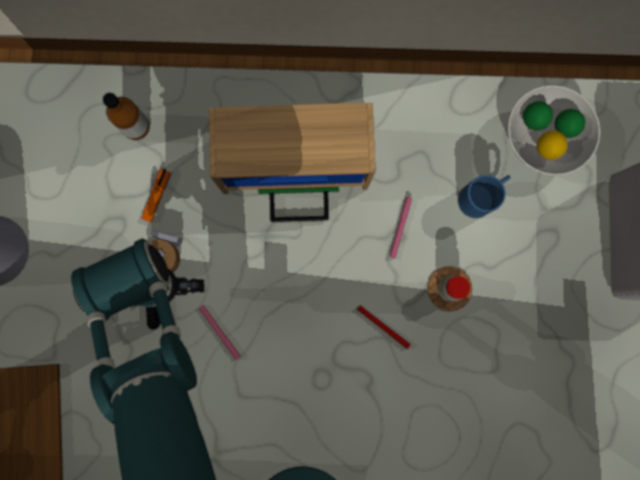

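Everything is in place. The bin is shut, with the lip at −9 mm (about −10 expected). The jar stands upright on the coaster, and the tray is flush to within about 1 mm. The mug, highlighter and tape gun are at their original pixels, and the gripper hangs free at about 115 mm height.

```bash
python3 -c "
from workcell import finish_job
print(finish_job())"
```

```text
the job is handed in; nothing more can be done
None
```

I shut the bin first, then stood the jar on the coaster, then slid the tray under the unit, and handed the job in after about 28 s.

- **Bin:** I pushed it against its stop with up to 13 N. My last check put the lip at −9 mm from the unit's front, where about −10 is expected when shut.
- **Jar:** It stands upright on the coaster, about 2–3 mm off centre.
- **Tray:** I pushed it in square with both open fingers, using a few newtons. Its front wall is within about 1 mm of the unit's front (+0.8 mm, against +1.5 mm for the unit's feet). Only the handle sticks out.
- **Markers:** Both silver markers were in the back compartment as the tray started into the bay. They are hidden there now, so I could not check them at the end.
- **Bystanders:** The tape gun, highlighter and mug appear where they were in the last pictures. The numeric image comparison for the highlighter was disturbed by shadow, so I judged it by eye.

**What disagreed:**
- The real fingertips sat about 30 mm higher than the stated tool geometry. My first push passed over the top of the bin without touching it, and after that I used camera-measured tip heights.
- At the start, one move call was refused because of its format.

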